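# File spacer plates in a graded slot rack

## Task

Swing the rack's wire bail open toward the robot, then file every spacer plate from the drip stand in the white graded rack: try each plate in the slots from the narrow end and leave it in the first (narrowest) slot that takes its blade, fully home with its flange flat on the rack. When all are in, swing the bail back upright to its stop, and leave the timer, the slide box and the bottle where they are.

Things in the scene. Friction and masses are not known exactly. Their poses are not given: they have to be found in the camera images.
- graded_rack: white plastic rack, fixed, 80 (x) x 218 (y) x 45 mm high on a grey base 92 x 222 x 6 mm; five slots side by side along y at 44 mm pitch, narrowing toward -y. Origin: centre of its underside; x away from the robot at yaw 0, z up.
- slot_1 (a point): slot 1 of the graded rack (8.5 mm wide along y, 1 blue pip on the rack's near face); the point is the centre of its mouth, level with the rack's top. x along the slot's length (54 mm, closed at both ends), y across its width and along the row of slots, toward the wider ones, z up. 39 mm deep; mouth edges have a 2 mm 45-degree lead-in.
- slot_2 (a point): slot 2 of the graded rack (13.5 mm wide along y, 2 blue pips on the rack's near face); the point is the centre of its mouth, level with the rack's top. x along the slot's length (54 mm, closed at both ends), y across its width and along the row of slots, toward the wider ones, z up. 39 mm deep; mouth edges have a 2 mm 45-degree lead-in.
- slot_3 (a point): slot 3 of the graded rack (18.5 mm wide along y, 3 blue pips on the rack's near face); the point is the centre of its mouth, level with the rack's top. x along the slot's length (54 mm, closed at both ends), y across its width and along the row of slots, toward the wider ones, z up. 39 mm deep; mouth edges have a 2 mm 45-degree lead-in.
- slot_4 (a point): slot 4 of the graded rack (23.5 mm wide along y, 4 blue pips on the rack's near face); the point is the centre of its mouth, level with the rack's top. x along the slot's length (54 mm, closed at both ends), y across its width and along the row of slots, toward the wider ones, z up. 39 mm deep; mouth edges have a 2 mm 45-degree lead-in.
- slot_5 (a point): slot 5 of the graded rack (28.5 mm wide along y, 5 blue pips on the rack's near face); the point is the centre of its mouth, level with the rack's top. x along the slot's length (54 mm, closed at both ends), y across its width and along the row of slots, toward the wider ones, z up. 39 mm deep; mouth edges have a 2 mm 45-degree lead-in.
- bail (a joint): hinge of the steel wire bail over the rack, rad: 0 = upright over the row of slots, against its stop (it bars the slots); grows as the bail swings toward the rack's -x side (the robot), to a stop at 1.05. Friction holds it wherever it is left (about 2 N at the bar moves it).
- bail_grip (a point): middle of the bail's cross bar, in a black rubber sleeve 12 mm thick and 40 mm long along the rack's y (the bar itself is 8 mm thick and 232 mm long); 80 mm from the hinge axis. Upright, its centre is 105 mm above the counter, 22 mm above the grip tops of seated plates.
- bail_hinge (a point): point on the bail's hinge axis, under the middle of the row of slots, 25 mm above the counter; the axis runs along the rack's y.
- drip_stand: stand, fixed, 82 (x) x 244 (y) x 65 mm high: two parallel steel rails along y, 10 mm wide, 52 mm apart inside, their tops 55 mm above the counter, with end stops 10 mm higher. Origin: centre of its underside. The rails run roughly along the robot's x.
- plate_a: plate (may be absent): blue flange 66 (x) x 38 (y) x 8 mm high, upright blue grip 26 (x) x 12 (y) x 30 mm centred on it, below it an aluminium blade 46 (x) x 32 mm long, 6, 11, 16, 21 or 26 mm thick (y): one plate of each, names do not tell which. 0.1 kg. Origin: centre of the flange's underside, z up. Starts hanging by its flange on the stand's rails, free to slide.
- plate_b: plate (may be absent): blue flange 66 (x) x 38 (y) x 8 mm high, upright blue grip 26 (x) x 12 (y) x 30 mm centred on it, below it an aluminium blade 46 (x) x 32 mm long, 6, 11, 16, 21 or 26 mm thick (y): one plate of each, names do not tell which. 0.1 kg. Origin: centre of the flange's underside, z up. Starts hanging by its flange on the stand's rails, free to slide.
- plate_c: plate (may be absent): blue flange 66 (x) x 38 (y) x 8 mm high, upright blue grip 26 (x) x 12 (y) x 30 mm centred on it, below it an aluminium blade 46 (x) x 32 mm long, 6, 11, 16, 21 or 26 mm thick (y): one plate of each, names do not tell which. 0.1 kg. Origin: centre of the flange's underside, z up. Starts hanging by its flange on the stand's rails, free to slide.
- plate_d: plate (may be absent): blue flange 66 (x) x 38 (y) x 8 mm high, upright blue grip 26 (x) x 12 (y) x 30 mm centred on it, below it an aluminium blade 46 (x) x 32 mm long, 6, 11, 16, 21 or 26 mm thick (y): one plate of each, names do not tell which. 0.1 kg. Origin: centre of the flange's underside, z up. Starts hanging by its flange on the stand's rails, free to slide.
- plate_e: plate (may be absent): blue flange 66 (x) x 38 (y) x 8 mm high, upright blue grip 26 (x) x 12 (y) x 30 mm centred on it, below it an aluminium blade 46 (x) x 32 mm long, 6, 11, 16, 21 or 26 mm thick (y): one plate of each, names do not tell which. 0.1 kg. Origin: centre of the flange's underside, z up. Starts hanging by its flange on the stand's rails, free to slide.
- timer: round bench timer, 66 mm wide, 49 mm high, a loose bystander; origin at the centre of its underside
- slide_box: blue cardboard slide box 30 x 78 x 26 mm, a loose bystander; origin at the centre of its underside
- bottle_w: white reagent bottle with cap, 60 mm wide, 140 mm high, a loose bystander; origin at the centre of its underside
Things that resemble listed ones, but are neither listed nor needed, are in the scene too. Leave any pink or turquoise look-alike of the plate_a alone.

How it is judged:
By the outcome, as a careful person would: the job done as asked, in the order asked, and still so for the second after the job is handed in, with the robot touching nothing.
Of plate_a, plate_b, plate_c, plate_d, plate_e only 3 to 5 are there at a start; the rules pass over those that are not, and their reading is None.
At some moment in a run one of plate_a, plate_b, plate_c, plate_d, plate_e may be knocked a few centimetres aside while the robot is not near it.
It also fails if it takes over 210 s, if anything falls off the work surface, if the arm or the gripper's body presses on something with over 40 N, if the wrist force passes 120 N, or if a joint passes its speed limit or range.

## Robot

A 7-joint arm with a two-finger parallel gripper is mounted at the origin on a cart in front of the work surface, level with it; the furniture and walls round the work are solid. World frame = base frame: x ahead of the robot, y to its left, z up, the work surface at z = 0. Lengths are in mm, angles in rad, forces in N, time in s.
With the tool pointing down it reaches from about 425 to 875 mm from the base axis. Payload 4.7 kg.
Tool frame: the origin (TCP) lies midway between the tips of the shut fingers; the grasp point (between the pads) lies 19 mm behind it (ctrl.grasp_offset is the distance from the TCP to the grasp point, in mm); z points along the fingers, y is the direction in which the jaws open and shut (so a half turn about z gives the same grasp; the last joint's range is limited). The gripper opens to 85 mm and grips with 20 to 120 N. Pads are 22 mm wide; open, the fingers measure 114 mm over their backs; the gripper's body (76 mm by 85 mm) begins 54 mm behind the grasp point. The pads swing forward as they close: fully open they stand 13 mm farther back than shut.
Start: joints at [-1.126, 0.321, -0.07, 1.45, 0.023, 1.371, -0.057], TCP at [271.467, 590.619, 231.349] pointing down, gripper open.
Joint ranges: [-2.86, 2.86], [-0.3, 2.09], [-1.38, 1.24], [0.06, 2.45], [-1.56, 4.7], [0.09, 2.05], [-2.69, 2.69]. Speed limits (rad/s): [2.57, 2.57, 3.14, 3.14, 3.14, 3.14, 3.14].

## Interface

Orientations are given as a unit quaternion [x, y, z, w].
In Python, from workcell import ctrl gives the robot as it stands.
- The arm moves only by the shell command python3 -m jog 'ROWS'. ROWS is JSON, a list of rows, each a list of 3 entries, a list of its own where there are three numbers: the shift along the tool's x, y, z each as a share of 0.8 m, from -1 to 1, then the turn, a rotation vector about the tool's x, y, z each as a share of pi/2 rad, from -1 to 1, then the closure, from -1 (fully open) to 1 (shut), so that 0 is half open. A call has 1 to 5 rows; each row is the pose to reach, as a shift and turn from the pose measured when the call began, along the tool's axes at that moment; what a row does not reach only later rows make up. A row lasts 1/8 s, in which the tool goes at most 62.5 mm and 10.7 degrees, less where a joint would pass 70% of its speed; a pose out of reach is approached as far as the arm can. A call with a number of a shift or a turn outside -1 to 1 is refused whole. A call with a gripper value outside its range is refused whole. The fingers move at their own pace and stop on an object; the grip force is fixed at half the most. Time passes only in rows, so rows that repeat a pose let the fingers close. It gives the time, the measured TCP pose, the force and the opening at its end, in the units of the state.
- ctrl.get_obs(): the state, without advancing time (a new reading comes with each control period).
- ctrl.snapshot(name): name is "scene" or "top" or "wrist"; returns a dict with "image" (400x640x3 uint8, red, green, blue), "K" (3x3 intrinsics, pixels), "R" (3x3) and "t" (3): a world point X has camera coordinates R X + t. Camera axes: x right, y down, z forward; pixel columns grow to the right and rows downward; lengths in mm; the calibration is good to about 2 mm. A picture is of the moment at which its call begins. There is no depth.
- ctrl.hand_in(): hands the job in, once; it reports no verdict.
The state is a dict: "time_s": time; "joints": joint angles; "joint_vel": joint speeds; "effort": joint torques, N m; "tcp_pos": TCP position; "tool_rot": TCP orientation; "force": force on the tool from outside, world axes, zero at the start; "ft_torque": the same for the moment, N m; "gripper_width": finger opening in mm.
Only numpy, scipy, OpenCV 4.12 (cv2) and the standard library are available. Lean on these libraries where they do the work, as an engineer would, in place of code of your own. Each camera call takes 0.05 s, during which the arm holds its last target. There are 200 camera calls.

## Working session

There is one attempt and no reset: what is moved stays moved. The work goes in short steps, Python scripts to look and compute and a shell command to move; the robot and the scene stay as the last step left them, time stands still between calls to the robot, and variables do not carry over. Pictures are saved under pics/ and viewed, about 12 in all and at most 16, crops included, and the job is handed in when it is done.

```bash
mkdir -p pics; ls; cat > h.py <<'E'
import numpy as np, cv2, json, sys
from workcell import ctrl
from scipy.spatial.transform import Rotation as Rn
def snap(cam,out=None,crop=None,scale=1):
    s=ctrl.snapshot(cam); im=cv2.cvtColor(np.asarray(s['image']),cv2.COLOR_RGB2BGR)
    np.savez('last_%s.npz'%cam,im=im,K=s['K'],R=s['R'],t=s['t'])
    if out:
        c=im if crop is None else im[crop[1]:crop[3],crop[0]:crop[2]]
        cv2.imwrite('pics/'+out,cv2.resize(c,None,fx=scale,fy=scale,interpolation=cv2.INTER_CUBIC))
    return s
def load(cam): return np.load('last_%s.npz'%cam)
def back(s,u,v,z):
    K,R,t=map(np.array,(s['K'],s['R'],s['t'])); d=R.T@np.linalg.solve(K,[u,v,1.]); c=-R.T@t
    return c+d*(z-c[2])/d[2]
def proj(s,X):
    K,R,t=map(np.array,(s['K'],s['R'],s['t'])); p=K@(R@np.array(X,float)+t); return p[:2]/p[2]
def go(target,yaw=None,q=None):
    """row entries for TCP target (mm) with tool down & jaw axis yaw (deg; jaw y-axis direction)"""
    o=ctrl.get_obs(); R0=Rn.from_quat(o['tool_rot']); p=np.array(o['tcp_pos'])
    sh=R0.inv().apply(np.array(target)-p)/800
    if yaw is None: rt=np.zeros(3)
    else:
        best=None
        for k in (0,180):
            a=np.radians(yaw+k); y=np.array([np.cos(a),np.sin(a),0]); z=np.array([0,0,-1.]); x=np.cross(y,z)
            r=(R0.inv()*Rn.from_matrix(np.c_[x,y,z])).as_rotvec()
            if best is None or np.linalg.norm(r)<np.linalg.norm(best): best=r
        rt=best/(np.pi/2)
    print('shift',sh.round(4).tolist(),'turn',rt.round(4).tolist(),'dist',round(float(np.linalg.norm(sh)*800),1),'deg',round(float(np.linalg.norm(rt)*90),1))
def st():
    o=ctrl.get_obs(); M=Rn.from_quat(o['tool_rot']).as_matrix()
    print(o['time_s'],np.round(o['tcp_pos'],1),'F',np.round(o['force'],1),'w',round(o['gripper_width'],1),'xax',M[:,0].round(3),'yax',M[:,1].round(3),'z',M[:,2].round(3))
E
python3 - <<'E'
from h import *
st()
snap('scene','scene1.png');snap('top','top1.png')
for c in('scene','top'):
    s=load(c);print(c,(-s['R'].T@s['t']).round(0),s['K'][0,0])
E
```

```text
pics
0.0 [271.2 590.1 230.2] F [-0.2  0.  -1.3] w 85.6 xax [-0.909  0.418 -0.   ] yax [ 0.418  0.909 -0.002] z [-0.001 -0.002 -1.   ]
scene [ -472. -1141.  1059.] 520.8175577993095
top [ 336. -227. 1311.] 377.71253979503666
```

View pics/scene1.png

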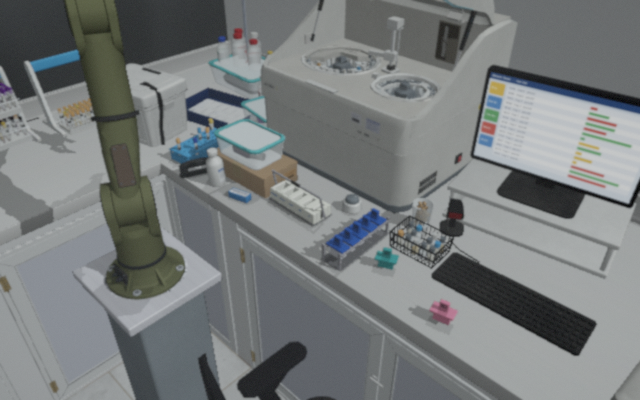

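View pics/top1.png

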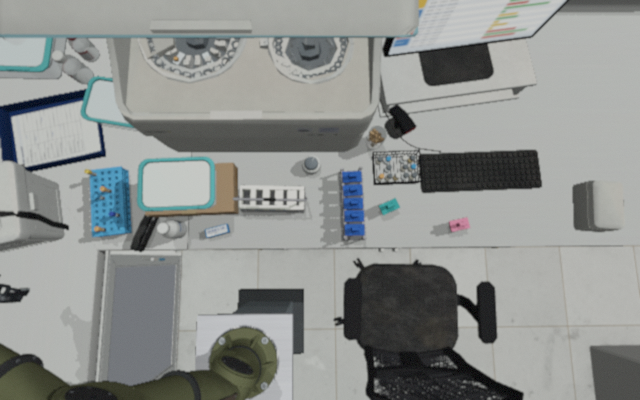

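Five blue plates hang on the stand (top view about u 352, v 177–231). The rack is at (271,199), the teal look-alike at (389,207), the pink one at (458,226), the timer at (311,166), the slide box at (216,230) and the bottle at (171,228). I'll enlarge the work area.

```bash
python3 - <<'E'
from h import *
s=load('top'); im=s['im']
cv2.imwrite('pics/t2.png',cv2.resize(im[150:250,225:425],None,fx=4,fy=4,interpolation=cv2.INTER_CUBIC))
hsv=cv2.cvtColor(im,cv2.COLOR_BGR2HSV)
for c,z in(((240,185),51),((305,185),51),((240,212),51),((305,212),51),((271,199),51),((342,172),65),((362,238),65),((352,204),63)):
    print(c,back(s,*c,z).round(0))
print(proj(s,[0,0,0]))
E
```

```text
(240, 185) [579.  15.  51.]
(305, 185) [ 578. -205.   51.]
(240, 212) [487.  13.  51.]
(305, 212) [ 485. -205.   51.]
(271, 199) [530. -90.  51.]
(342, 172) [ 619. -330.   65.]
(362, 238) [ 396. -392.   65.]
(352, 204) [ 510. -362.   63.]
[243.45995315 361.39459091]
```

View pics/t2.png

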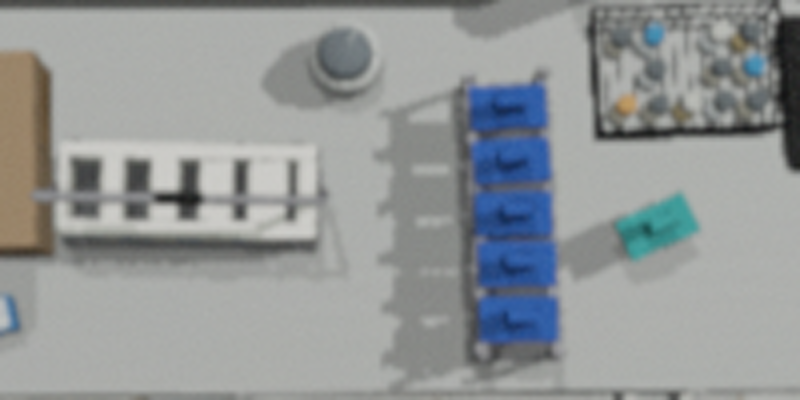

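```bash
python3 - <<'E'
from h import *
go([520,-90,330],90)
go([480,240,280],90)
E
```

```text
shift [-0.6375, -0.6429, -0.1234] turn [-0.0011, -0.0002, -0.2742] dist 731.0 deg 24.7
shift [-0.4198, -0.2889, -0.0615] turn [-0.0011, -0.0002, -0.2742] dist 410.7 deg 24.7
```

```bash
R='' ; python3 -m jog '[[[-0.6375,-0.6429,-0.1234],[0,0,-0.2742],0.3],[[-0.6375,-0.6429,-0.1234],[0,0,-0.2742],1],[[-0.6375,-0.6429,-0.1234],[0,0,-0.2742],1],[[-0.6375,-0.6429,-0.1234],[0,0,-0.2742],1],[[-0.6375,-0.6429,-0.1234],[0,0,-0.2742],1]]'; python3 - <<'E'
from h import *
st(); go([520,-90,330],90)
E
```

```text
time_s: 0.72
tcp_pos: [378.0, 297.5, 273.4]
tool_rot: [0.0, 1.0, -0.001, -0.0]
force: [0.7, -0.2, -0.1]
gripper_width: -0.4
0.725 [378.  297.5 273.4] F [ 0.7 -0.2 -0.1] w -0.4 xax [-1.     0.     0.001] yax [ 0.     1.    -0.002] z [-0.001 -0.002 -1.   ]
shift [-0.1775, -0.4845, -0.07] turn [-0.0011, -0.0005, -0.0001] dist 416.6 deg 0.1
```

```bash
python3 -m jog '[[[-0.1775,-0.4845,-0.07],[0,0,0],1],[[-0.1775,-0.4845,-0.07],[0,0,0],1],[[-0.1775,-0.4845,-0.07],[0,0,0],1],[[-0.1775,-0.4845,-0.07],[0,0,0],1],[[-0.1775,-0.4845,-0.07],[0,0,0],1]]' | sed -n 2p;  python3 -m jog '[[[-0.045,-0.121,-0.0175],[0,0,0],1],[[-0.045,-0.121,-0.0175],[0,0,0],1],[[-0.045,-0.121,-0.0175],[0,0,0],1]]'; python3 - <<'E'
from h import *
st(); s=snap('wrist','w1.png'); print((-s['R'].T@s['t']).round(0), s['K'])
E
```

```text
tcp_pos: [484.0, 6.9, 315.8]
time_s: 1.72
tcp_pos: [520.1, -94.3, 330.0]
tool_rot: [0.004, 1.0, -0.002, -0.0]
force: [0.4, 1.1, 0.4]
gripper_width: 0.0
1.725 [520.1 -94.3 330. ] F [0.4 1.1 0.4] w 0.0 xax [-1.     0.008  0.   ] yax [ 0.008  1.    -0.003] z [-0.    -0.003 -1.   ]
[447. -94. 473.] [[287.79777742   0.         320.99478135]
 [  0.         287.79777742 193.97877571]
 [  0.           0.           1.        ]]
```

View pics/w1.png

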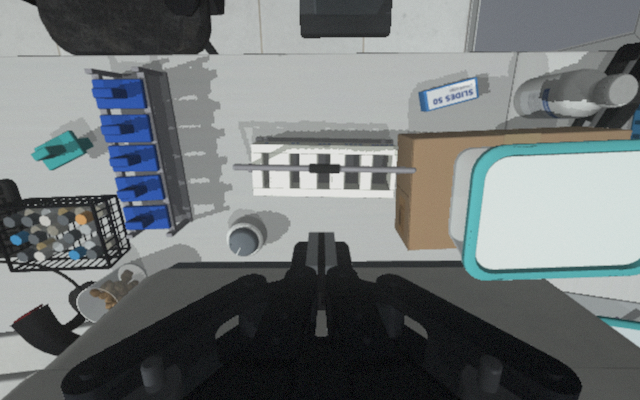

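```bash
python3 - <<'E'
from h import *
s=load('wrist'); im=s['im']
a=cv2.resize(im[125:210,235:415],None,fx=4.4,fy=4.4,interpolation=cv2.INTER_CUBIC)
cv2.imwrite('pics/w1c.png',a)
g=cv2.cvtColor(im,cv2.COLOR_BGR2GRAY).astype(int)
for r in(157,181,183): print(r,g[r,245:405].tolist())
print(g[140:205,282].tolist())
E
```

```text
157 [183, 181, 185, 173, 161, 161, 198, 227, 225, 226, 226, 224, 225, 225, 224, 210, 170, 135, 104, 89, 87, 91, 91, 116, 152, 166, 191, 207, 218, 226, 227, 227, 225, 224, 226, 225, 226, 225, 227, 226, 225, 225, 224, 211, 168, 121, 86, 89, 91, 92, 89, 83, 76, 78, 177, 226, 226, 224, 225, 225, 225, 225, 226, 226, 225, 225, 225, 225, 226, 225, 225, 203, 150, 113, 87, 90, 92, 88, 89, 87, 81, 75, 76, 76, 81, 176, 226, 225, 226, 225, 224, 226, 225, 226, 226, 225, 226, 227, 224, 199, 132, 94, 89, 90, 89, 86, 90, 88, 81, 76, 72, 75, 75, 81, 125, 150, 194, 225, 224, 227, 225, 226, 225, 225, 224, 224, 223, 191, 117, 90, 87, 89, 90, 89, 89, 85, 90, 87, 81, 73, 71, 77, 84, 124, 152, 151, 151, 193, 224, 225, 218, 199, 150, 84, 89, 86, 91, 91, 89, 94]
181 [180, 183, 183, 182, 185, 186, 184, 202, 220, 225, 226, 225, 225, 224, 226, 225, 220, 181, 134, 105, 86, 81, 86, 84, 175, 216, 216, 225, 225, 226, 225, 226, 225, 226, 224, 224, 226, 226, 225, 227, 226, 226, 226, 225, 194, 132, 101, 81, 79, 77, 75, 77, 75, 73, 147, 209, 226, 224, 225, 225, 225, 227, 225, 226, 226, 224, 225, 226, 224, 226, 225, 194
[... 769 characters left out ...]
, 96, 96, 95, 97, 97, 96, 95, 95, 166, 219, 225, 225, 225, 224, 225, 225, 226, 225, 225, 226, 226, 226, 193, 128, 99, 92, 90, 91, 87, 89, 85, 90, 90, 91, 86, 89, 84, 125, 169, 212, 225, 225, 225, 224, 225, 226, 224, 225, 224, 201, 131, 94, 83, 85, 83, 85, 84, 80, 81, 79, 81, 78, 81, 82, 84, 81, 106, 139, 163, 202, 225, 225, 225, 207, 162, 114, 84, 89, 89, 92, 92, 89, 94, 93]
[73, 81, 96, 101, 175, 206, 188, 171, 174, 170, 170, 187, 197, 213, 224, 225, 224, 225, 226, 225, 226, 225, 226, 226, 180, 110, 121, 141, 151, 149, 157, 204, 225, 225, 225, 224, 227, 225, 226, 225, 226, 226, 225, 225, 224, 226, 225, 213, 212, 224, 225, 226, 224, 224, 226, 218, 197, 183, 186, 185, 182, 184, 182, 183, 184]
```

View pics/w1c.png

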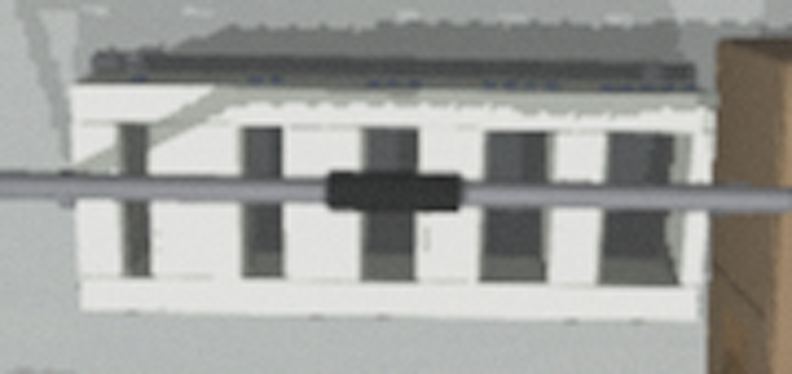

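```bash
python3 - <<'E'
from h import *
s=load('wrist')
f=lambda x,y:(x/4.4+235-.4,y/4.4+125-.4)
pts=dict(nl=(72,86),fl=(82,311),fr=(697,319),nr=(712,95))
P={k:back(s,*f(*v),45) for k,v in pts.items()}
for k,v in P.items(): print(k,v.round(1))
c=sum(P.values())/4; d=(P['nr']+P['fr']-P['nl']-P['fl'])/2; print('c',c.round(1),'len',np.linalg.norm(d[:2]),'yaw',np.degrees(np.arctan2(-d[0],d[1])))
d2=(P['fr']+P['fl']-P['nl']-P['nr'])/2;print('depth',np.linalg.norm(d2[:2]))
print('sleeve',back(s,*f(394,192),105).round(1))
# slot corners
S=[((118,122),(152,276)),((242,127),(286,277)),((361,127),(418,279)),((482,131),(553,281)),((604,133),(690,285))]
for a,b in S:
    x=(back(s,*f(*a),45)+back(s,*f(*b),45))/2; print('slot',x.round(1))
# bottom-left corners, box edge
print('box edge',back(s,*f(718,200),0).round(0),back(s,*f(718,200),50).round(0))
# plates: approx
for uv in((122,93),(126,127),(135,158),(140,187),(148,217)): print(back(s,*uv,63).round(0))
print('container edge z120',back(s,450,190,120).round(0), back(s,470,150,120).round(0))
E
```

```text
nl [ 498.5 -199.1   45. ]
fl [ 577.5 -201.7   45. ]
fr [581.8  16.1  45. ]
nr [502.9  16.   45. ]
c [540.2 -92.2  45. ] len 216.50752762392142 yaw -1.1485410182238027
depth 79.00410430562594
sleeve [523.  -91.5 105. ]
slot [ 537.7 -180.3   45. ]
slot [ 539.1 -135.8   45. ]
slot [539.7 -92.4  45. ]
slot [541.  -48.2  45. ]
slot [542.4  -3.4  45. ]
box edge [549.  33.   0.] [538.  19.  50.]
[ 427. -364.   63.]
[ 471. -367.   63.]
[ 515. -363.   63.]
[ 558. -364.   63.]
[ 606. -361.   63.]
container edge z120 [549.  69. 120.] [498.  87. 120.]
```

The rack measures 216.5 x 79 mm at z = 45, which fits, with yaw about -1.2°. The slot centres are consistent with the 44 mm pitch. The bail bar's x of 523 means it already leans slightly toward the robot. I'll push it open from behind with the shut fingers.

```bash
python3 -m jog '[[[-0.0625,0.0025,0.1],[0,0,0],1],[[-0.0625,0.0025,0.1875],[0,0,0],1],[[-0.0625,0.0025,0.1875],[0,0,0],1],[[-0.055,0.0025,0.25],[0,0,0],1],[[-0.055,0.0025,0.306],[0,0,0],1]]' | sed -n '2p;4p'; python3 -m jog '[[[0,0,0],[0,0,0],1],[[0,0,0],[0,0,0],1]]'| sed -n '2p;4p'
```

```text
tcp_pos: [562.4, -87.1, 82.4]
force: [0.4, 0.0, 0.8]
tcp_pos: [563.2, -85.8, 83.6]
force: [0.3, -0.0, 0.4]
```

```bash
python3 -m jog '[[[0.028,-0.007,0],[0,0,0],1],[[0.052,-0.007,0.003],[0,0,0],1],[[0.072,-0.007,0.014],[0,0,0],1],[[0.088,-0.007,0.028],[0,0,0],1],[[0.1,-0.007,0.041],[0,0,0],1]]' | sed -n '2p;4p'; python3 -m jog '[[[0.002,0,0],[0,0,0],1],[[0.002,0,0],[0,0,0],1]]'| sed -n '2p;4p'; python3 - <<'E'
from h import *
st(); snap('top','t3.png',(225,150,425,250),4)
E
```

```text
tcp_pos: [486.8, -91.1, 53.5]
force: [9.0, 1.4, -1.0]
tcp_pos: [487.2, -90.9, 55.1]
force: [3.7, -0.1, 1.8]
3.525 [487.2 -90.9  55.1] F [ 3.7 -0.1  1.8] w -0.1 xax [-1.    -0.002 -0.012] yax [-0.002  1.     0.002] z [ 0.012  0.002 -1.   ]
```

View pics/t3.png

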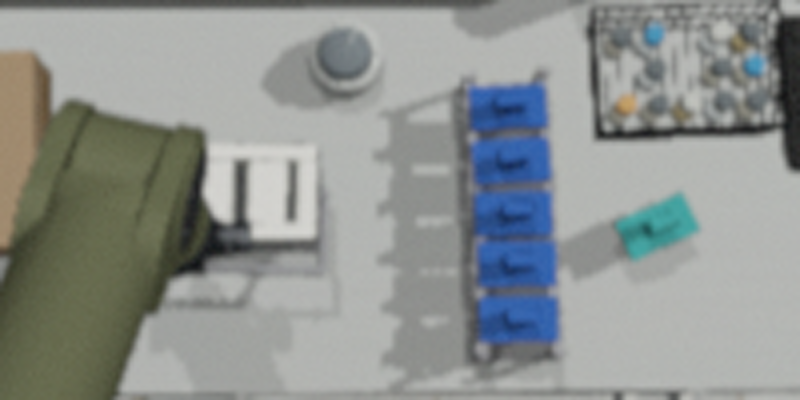

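```bash
python3 -m jog '[[[-0.02,0,-0.02],[0,0,0],1],[[-0.02,0,-0.09],[0,0,0],1],[[-0.02,-0.08,-0.16],[0,0,0],1],[[-0.02,-0.15,-0.21],[0,0,0],1],[[-0.02,-0.23,-0.21],[0,0,0],1]]' | sed -n '2p;4p'; python3 - <<'E'
from h import *
st(); print(np.round(ctrl.get_obs()['joints'],2)); s=load('wrist'); print(s['R'][2].round(2))
go([510,-364,230],0); t=load('top')
for y in(105,320): print(back(t,225+512/4,150+y/4,65).round(0))
E
```

```text
tcp_pos: [502.3, -250.2, 220.5]
force: [1.4, -0.3, -0.9]
4.2 [ 502.3 -250.2  220.5] F [ 1.4 -0.3 -0.9] w 0.2 xax [-1.    -0.005 -0.014] yax [-0.005  1.     0.002] z [ 0.014  0.002 -1.   ]
[-0.23  0.15  0.71  1.72 -0.11  1.3   2.09]
[ 0.29 -0.   -0.96]
shift [-0.0091, -0.1422, -0.012] turn [-0.0059, 0.0081, -0.997] dist 114.4 deg 89.7
[ 604. -367.   65.]
[ 423. -363.   65.]
```

```bash
python3 -m jog '[[[-0.0091,-0.08,-0.04],[-0.005,0.008,-0.12],1],[[-0.0091,-0.1422,-0.06],[-0.005,0.008,-0.24],-0.1],[[-0.0091,-0.1422,-0.06],[-0.005,0.008,-0.36],-0.1],[[-0.0091,-0.1422,-0.06],[-0.005,0.008,-0.48],-0.1],[[-0.0091,-0.1422,-0.06],[-0.005,0.008,-0.6],-0.1]]' | sed -n '2p;4p'; python3 -m jog '[[[0,0,0],[0,0,-0.11],-0.1],[[0,0,0],[0,0,-0.23],-0.1],[[0,0,0],[0,0,-0.34],-0.1],[[0,0,0],[0,0,-0.4],-0.1]]'; python3 - <<'E'
from h import *
st(); s=snap('wrist','w2.png'); print((-s['R'].T@s['t']).round(0)); 
E
```

```text
tcp_pos: [506.2, -359.3, 246.3]
force: [0.2, 0.3, -1.8]
time_s: 5.32
tcp_pos: [505.1, -350.4, 228.7]
tool_rot: [-0.451, 0.89, 0.044, -0.044]
force: [0.9, 1.5, -3.1]
gripper_width: 47.4
5.325 [ 505.1 -350.4  228.7] F [ 0.9  1.5 -3.1] w 47.4 xax [-0.589 -0.807  0.038] yax [-0.799  0.589  0.118] z [-0.117  0.039 -0.992]
[ 479. -416.  374.]
```

View pics/w2.png

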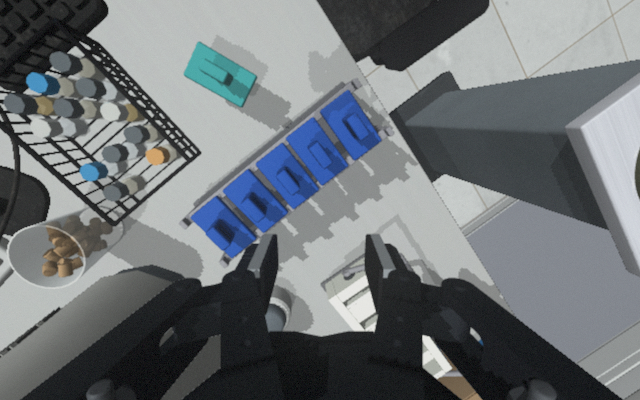

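```bash
python3 -m jog '[[[0,0,0],[0,0,0],-0.1],[[0,0,0],[0,0,0],-0.1]]'; python3 - <<'E'
from h import *
st(); o=ctrl.get_obs();print(np.round(o['joints'],2),np.round(o['joint_vel'],2)); go([510,-364,230],0)
E
```

```text
time_s: 5.62
tcp_pos: [506.4, -350.4, 229.4]
tool_rot: [-0.452, 0.89, 0.045, -0.04]
force: [0.4, -0.4, -0.5]
gripper_width: 47.4
5.625 [ 506.4 -350.4  229.4] F [ 0.4 -0.4 -0.5] w 47.4 xax [-0.587 -0.809  0.031] yax [-0.801  0.587  0.118] z [-0.113  0.044 -0.993]
[ 1.35  0.62 -1.2   1.4   0.55  1.62  2.68] [-0.02 -0.02  0.02  0.    0.   -0.    0.  ]
shift [0.0111, -0.0134, -0.002] turn [0.0787, 0.0046, -0.4006] dist 14.0 deg 36.7
```

```bash
python3 -m jog '[[[0,0,0],[0,0,0.118],-0.1],[[0,0,0],[0,0,0.236],-0.1],[[0,0,0],[0,0,0.354],-0.1],[[0,0,0],[0,0,0.472],-0.1],[[0,0,0],[0,0,0.59],-0.1]]' | sed -n '2p;4p';  python3 -m jog '[[[0,0,0],[0,0,0.118],-0.1],[[0,0,0],[0,0,0.236],-0.1],[[0,0,0],[0,0,0.354],-0.1],[[0,0,0],[0,0,0.472],-0.1],[[0,0,0],[0,0,0.59],-0.1]]' | sed -n '2p;4p'; python3 - <<'E'
from h import *
st(); o=ctrl.get_obs();print(np.round(o['joints'],2)); go([510,-364,230],0)
E
```

```text
tcp_pos: [505.7, -351.1, 230.1]
force: [0.5, -0.5, -0.1]
tcp_pos: [504.9, -351.9, 231.3]
force: [-0.4, -0.2, -0.5]
6.875 [ 504.9 -351.9  231.3] F [-0.4 -0.2 -0.5] w 47.0 xax [-0.591  0.8    0.098] yax [ 0.798  0.598 -0.072] z [-0.116  0.036 -0.993]
[ 1.15  0.45 -0.83  1.41  0.34  1.54  0.96]
shift [-0.016, -0.0038, 0.0003] turn [-0.0642, -0.0458, 0.4069] dist 13.2 deg 37.3
```

```bash
python3 -m jog '[[[-0.016,-0.004,0],[-0.016,-0.011,0.1],-0.1],[[-0.016,-0.004,0],[-0.032,-0.023,0.2],-0.1],[[-0.016,-0.004,0],[-0.048,-0.034,0.3],-0.1],[[-0.016,-0.004,0],[-0.064,-0.046,0.4069],-0.1],[[-0.016,-0.004,0],[-0.064,-0.046,0.4069],-0.1]]' | sed -n '2p;4p'; python3 - <<'E'
from h import *
st(); o=ctrl.get_obs();print(np.round(o['joints'],2)); go([510,-364,230],0);s=snap('wrist','w3.png'); print((-s['R'].T@s['t']).round(0)); 
E
```

```text
tcp_pos: [508.8, -364.8, 232.0]
force: [0.1, -0.7, -0.0]
7.5 [ 508.8 -364.8  232. ] F [ 0.1 -0.7 -0. ] w 46.6 xax [ 0.001  1.    -0.005] yax [ 1.    -0.001 -0.001] z [-0.001 -0.005 -1.   ]
[ 1.16  0.35 -0.74  1.5   0.24  1.38  0.41]
shift [0.001, 0.0015, 0.0025] turn [-0.0004, 0.0031, -0.0005] dist 2.4 deg 0.3
[ 509. -292.  375.]
```

View pics/w3.png

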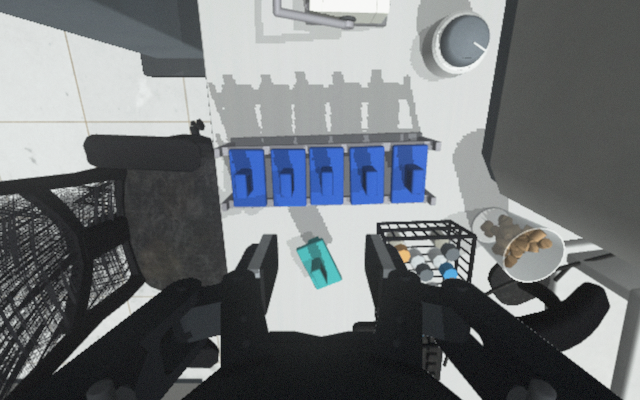

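```bash
cat >> h.py <<'E'
def blue(s):
    h=cv2.cvtColor(s['im'],cv2.COLOR_BGR2HSV); return ((h[...,0]>108)&(h[...,0]<125)&(h[...,1]>150)).astype(np.uint8)
def plates(s,box):
    m=blue(s); k=np.zeros_like(m); k[box[1]:box[3],box[0]:box[2]]=1; m*=k
    n,l,stt,_=cv2.connectedComponentsWithStats(cv2.erode(m,np.ones((3,3),np.uint8)))
    for i in range(1,n):
        if stt[i][4]<200: continue
        p=np.argwhere(l==i)[:,::-1].astype(np.float32)
        P=np.array([back(s,u,v,63)[:2] for u,v in p],np.float32)
        r=cv2.minAreaRect(P); print(stt[i][:4].tolist(),'center',np.round(r[0],1),'size',np.round(r[1],1),'ang',round(r[2],1))
E
python3 - <<'E'
from h import *
s=load('wrist'); plates(s,(210,130,445,215))
im=s['im']; cv2.imwrite('pics/w3c.png',cv2.resize(im[65:215,205:445],None,fx=3.3,fy=3.3,interpolation=cv2.INTER_CUBIC))
E
```

```text
[351, 147, 32, 56] center [ 559.9 -365.5] size [34.5 62.2] ang 2.6
[392, 146, 34, 56] center [ 606.  -363.8] size [34.7 62. ] ang 2.2
[311, 148, 32, 55] center [ 515.1 -365.7] size [34.1 61.6] ang 0.0
[230, 151, 35, 54] center [ 427.9 -368.5] size [60.8 34.9] ang 89.9
[272, 150, 33, 55] center [ 473.3 -368. ] size [34.6 61.8] ang 0.0
```

View pics/w3c.png

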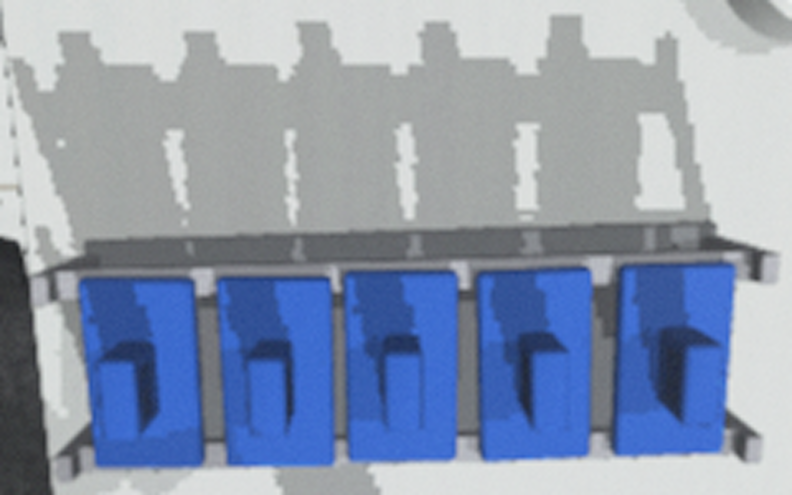

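The five plates' flanges measure about 62 x 35 mm after erosion, which fits. Their centres are near x = 428, 473, 515, 560 and 606 with y about -366, and the turquoise one at (320,262) is excluded. I'll pick the middle plate first.

```bash
python3 -m jog '[[[-0.001,0.008,0.07],[0,0,-0.0167],0.3],[[-0.001,0.008,0.13],[0,0,-0.0167],0.3],[[-0.001,0.008,0.18],[0,0,-0.0167],0.3],[[-0.001,0.008,0.205],[0,0,-0.0167],0.3],[[-0.001,0.008,0.205],[0,0,-0.0167],0.3]]' | sed -n '2p;4,5p';  python3 - <<'E'
from h import *
st(); go([515,-366,68],1.5)
E
```

```text
tcp_pos: [515.0, -365.9, 66.8]
force: [-0.1, -0.2, 0.8]
gripper_width: 29.6
8.175 [ 515.  -365.9   66.8] F [-0.1 -0.2  0.8] w 29.6 xax [-0.028  1.    -0.003] yax [ 1.     0.028 -0.003] z [-0.002 -0.003 -1.   ]
shift [-0.0001, 0.0, -0.0014] turn [-0.0016, 0.0018, 0.0014] dist 1.2 deg 0.3
```

```bash
python3 -m jog '[[[0,0,-0.001],[0,0,0],1],[[0,0,-0.001],[0,0,0],1],[[0,0,-0.001],[0,0,0],1],[[0,0,-0.05],[0,0,0],1],[[0,0,-0.11],[0,0,0],1]]' | sed -n '2p;4,5p'; python3 -m jog '[[[0,0,-0.045],[0,0,-0.118],1],[[0.06,0.01,-0.045],[0,0,-0.236],1],[[0.12,0.02,-0.045],[0,0,-0.354],1],[[0.18,0.03,-0.045],[0,0,-0.472],1],[[0.22,0.03,-0.045],[0,0,-0.57],1]]' | sed -n '2p;4,5p';  python3 - <<'E'
from h import *
st(); print(np.round(ctrl.get_obs()['joints'],2)); go([537.7,-180.3,150],91.3-2.6)
E
```

```text
tcp_pos: [514.1, -365.3, 154.8]
force: [-0.2, -0.5, -0.5]
gripper_width: 10.8
tcp_pos: [533.6, -185.5, 190.8]
force: [0.5, -0.2, -0.5]
gripper_width: 11.1
9.425 [ 533.6 -185.5  190.8] F [ 0.5 -0.2 -0.5] w 11.1 xax [-0.803  0.596  0.003] yax [ 0.596  0.803 -0.003] z [-0.004 -0.001 -1.   ]
[ 1.13  0.31 -1.    1.69  0.27  1.29  1.01]
shift [-0.0004, 0.0085, 0.051] turn [-0.0016, -0.0023, -0.3922] dist 41.4 deg 35.3
```

```bash
python3 -m jog '[[[0,0.0085,0.03],[-0.0016,-0.0023,-0.118],1],[[0,0.0085,0.051],[-0.0016,-0.0023,-0.236],1],[[0,0.0085,0.08],[-0.0016,-0.0023,-0.354],1],[[0,0.0085,0.1],[-0.0016,-0.0023,-0.392],1],[[0,0.0085,0.107],[-0.0016,-0.0023,-0.392],1]]' | sed -n '2p;4,5p';  python3 - <<'E'
from h import *
st(); print(np.round(ctrl.get_obs()['joints'],2)); go([537.9,-180.1,98],88.7)
s=snap('wrist','w4.png',(180,120,520,320),2.3)
E
```

```text
tcp_pos: [536.4, -180.1, 104.2]
force: [-0.1, 0.4, -0.8]
gripper_width: 10.7
10.05 [ 536.4 -180.1  104.2] F [-0.1  0.4 -0.8] w 10.7 xax [-1.     0.024  0.002] yax [0.024 1.    0.001] z [-0.002  0.001 -1.   ]
[ 1.15  0.44 -1.06  1.79  0.42  1.16  1.51]
shift [-0.0019, 0.0, 0.0078] turn [0.0005, -0.0011, -0.0007] dist 6.4 deg 0.1
```

View pics/w4.png

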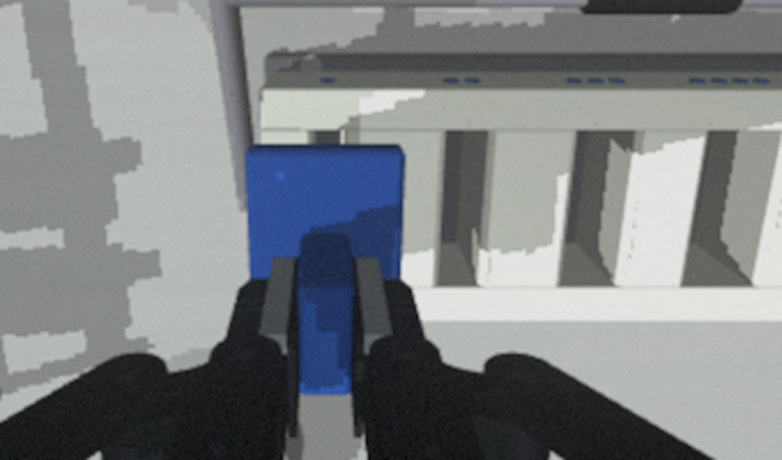

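The plate is held square above slot 1, with the bail's arm and sleeve clear on the robot side. I'll try slot 1.

```bash
python3 -m jog '[[[-0.002,0,0.013],[0,0,0],1],[[-0.002,0,0.018],[0,0,0],1],[[-0.002,0,0.024],[0,0,0],1],[[-0.002,0,0.03],[0,0,0],1],[[-0.002,0,0.03],[0,0,0],1]]' | sed -n '2p;4,5p'
```

```text
tcp_pos: [541.6, -180.4, 90.7]
force: [-19.7, 2.7, 62.0]
gripper_width: 10.8
```

```bash
python3 -m jog '[[[0.002,0,-0.014],[0,0,0],1],[[0.0046,0.0554,-0.014],[0,0,0],1],[[0.0046,0.0554,-0.006],[0,0,0],1],[[0.0046,0.0554,0.001],[0,0,0],1],[[0.0046,0.0554,0.006],[0,0,0],1]]' | sed -n '2p;4,5p';python3 -m jog '[[[0,0,0.001],[0,0,0],1]]' | sed -n '2p;4,5p'
```

```text
tcp_pos: [539.7, -135.5, 90.5]
force: [-20.7, 4.5, 59.5]
gripper_width: 10.7
tcp_pos: [541.0, -136.2, 91.4]
force: [0.0, 0.3, -1.0]
gripper_width: 10.8
```

```bash
python3 -m jog '[[[0.002,0,-0.014],[0,0,0],1],[[0.0025,0.055,-0.014],[0,0,0],1],[[0.0025,0.055,-0.006],[0,0,0],1],[[0.0025,0.055,0.001],[0,0,0],1],[[0.0025,0.055,0.006],[0,0,0],1]]' | sed -n '2p;4,5p';python3 -m jog '[[[0,0,0.001],[0,0,0],1]]' | sed -n '2p;4,5p'
```

```text
tcp_pos: [540.6, -92.2, 89.7]
force: [-14.6, 4.4, 46.5]
gripper_width: 10.4
tcp_pos: [541.8, -91.7, 90.1]
force: [0.9, 3.4, 1.4]
gripper_width: 10.9
```

```bash
python3 -m jog '[[[0.002,0,-0.014],[0,0,0],1],[[0.002,0.0545,-0.014],[0,0,0],1],[[0.002,0.0545,-0.006],[0,0,0],1],[[0.002,0.0545,0.001],[0,0,0],1],[[0.002,0.0545,0.006],[0,0,0],1]]' | sed -n '2p;4,5p';python3 -m jog '[[[0,0,0.001],[0,0,0],1]]' | sed -n '2p;4,5p'
```

```text
tcp_pos: [541.7, -48.5, 84.8]
force: [0.6, 2.9, 0.8]
gripper_width: 11.0
tcp_pos: [541.5, -48.6, 83.6]
force: [-0.4, 4.0, 0.4]
gripper_width: 10.7
```

Slot 4 takes it. Now I'll seat it fully.

```bash
python3 -m jog '[[[0,0,0.009],[0,0,0],1],[[0,0,0.018],[0,0,0],1],[[0,0,0.026],[0,0,0],1],[[0,0,0.031],[0,0,0],1],[[0,0,0.034],[0,0,0],1]]' | sed -n '2p;4,5p';python3 -m jog '[[[0,0,0],[0,0,0],1],[[0,0,0],[0,0,0],1]]' | sed -n '2p;4,5p'
```

```text
tcp_pos: [541.0, -48.5, 59.2]
force: [-18.0, 1.8, 42.2]
gripper_width: 10.8
tcp_pos: [541.2, -48.5, 59.7]
force: [-3.2, 3.5, 7.7]
gripper_width: 10.7
```

```bash
python3 -m jog '[[[0,0,0],[0,0,0],0.3],[[0,0,0],[0,0,0],0.3],[[0,0,-0.02],[0,0,0],0.3],[[0,0,-0.07],[0,0,0],0.3],[[0,-0.03,-0.14],[0,0,0],0.3]]' | sed -n '2p;4,5p';python3 -m jog '[[[0,-0.078,-0.03],[0,0,0.118],0.3],[[0,-0.156,-0.03],[0,0,0.236],0.3],[[0,-0.234,-0.03],[0,0,0.354],0.3],[[0,-0.31,-0.03],[0,0,0.472],0.3],[[-0.015,-0.36,-0.03],[0,0,0.59],0.3]]' | sed -n '2p;4,5p'; python3 - <<'E'
from h import *
st(); print(np.round(ctrl.get_obs()['joints'],2)); go([560,-365.5,130],1.5)
E
```

```text
tcp_pos: [539.8, -69.8, 173.1]
force: [1.6, -0.8, -0.5]
gripper_width: 30.3
tcp_pos: [542.2, -362.9, 199.9]
force: [-0.4, 0.6, 0.1]
gripper_width: 29.5
15.1 [ 542.2 -362.9  199.9] F [-0.4  0.6  0.1] w 29.5 xax [-0.569  0.822 -0.006] yax [ 0.822  0.569 -0.008] z [-0.003 -0.009 -1.   ]
[ 1.16  0.46 -0.84  1.47  0.35  1.36  0.91]
shift [-0.0149, 0.0171, 0.0873] turn [-0.0036, 0.0049, 0.3688] dist 72.2 deg 33.2
```

```bash
python3 -m jog '[[[-0.0149,0.0171,-0.03],[-0.001,0.001,0.118],0.3],[[-0.0149,0.0171,-0.02],[-0.002,0.002,0.236],0.3],[[-0.0149,0.0171,-0.02],[-0.0036,0.005,0.35],0.3],[[-0.0149,0.0171,-0.02],[-0.0036,0.005,0.369],0.3],[[-0.0149,0.0171,-0.02],[-0.0036,0.005,0.369],0.3]]' | sed -n '2p;4,5p'; python3 - <<'E'
from h import *
st(); go([560,-365.5,68],1.5)
s=snap('wrist','w5.png'); plates(load('wrist'),(0,100,640,250))
E
```

```text
tcp_pos: [560.3, -364.8, 216.5]
force: [0.1, -0.2, -0.5]
gripper_width: 29.8
15.725 [ 560.3 -364.8  216.5] F [ 0.1 -0.2 -0.5] w 29.8 xax [-0.028  1.    -0.   ] yax [1.    0.028 0.   ] z [ 0. -0. -1.]
shift [-0.0007, -0.0005, 0.1856] turn [0.0003, 0.0003, 0.0013] dist 148.5 deg 0.1
[176, 149, 39, 58] center [ 427.4 -368.5] size [62.3 37.9] ang 89.6
[221, 150, 36, 58] center [ 473.8 -368. ] size [35.2 62.3] ang 0.6
[303, 150, 34, 58] center [ 559.8 -365.5] size [34.1 62.3] ang 2.5
[348, 150, 34, 58] center [ 606.7 -363.7] size [34.4 62.3] ang 3.2
```

```bash
python3 -m jog '[[[-0.0007,-0.0005,0.07],[0,0,0],0.3],[[-0.0007,-0.0005,0.13],[0,0,0],0.3],[[-0.0007,-0.0005,0.17],[0,0,0],0.3],[[-0.0007,-0.0005,0.186],[0,0,0],0.3],[[-0.0007,-0.0005,0.186],[0,0,0],0.3]]' | sed -n '2p;4,5p'; python3 -m jog '[[[0,0,0],[0,0,0],1],[[0,0,0],[0,0,0],1],[[0,0,0],[0,0,0],1],[[0,0,-0.05],[0,0,0],1],[[0,0,-0.11],[0,0,0],1]]' | sed -n '2p;4,5p'; python3 -m jog '[[[0,0,-0.045],[0,0,-0.118],1],[[0.06,-0.01,-0.045],[0,0,-0.236],1],[[0.12,-0.02,-0.045],[0,0,-0.354],1],[[0.18,-0.03,-0.045],[0,0,-0.472],1],[[0.225,-0.033,-0.045],[0,0,-0.59],1]]' | sed -n '2p;4,5p';  python3 - <<'E'
from h import *
st(); go([537.9,-180.1,103],88.7)
E
```

```text
tcp_pos: [559.9, -365.3, 67.5]
force: [0.2, 0.2, 0.1]
gripper_width: 30.2
tcp_pos: [558.8, -365.0, 155.2]
force: [1.2, 0.4, -1.1]
gripper_width: 10.9
tcp_pos: [526.5, -183.5, 191.6]
force: [0.3, 0.1, -0.9]
gripper_width: 10.9
17.65 [ 526.5 -183.5  191.6] F [ 0.3  0.1 -0.9] w 10.9 xax [-0.821  0.571  0.003] yax [ 0.571  0.821 -0.001] z [-0.003  0.001 -1.   ]
shift [-0.0096, 0.0118, 0.1107] turn [0.0, -0.0022, -0.3721] dist 89.4 deg 33.5
```

```bash
python3 -m jog '[[[-0.01,0.0118,0.03],[0,0,-0.118],1],[[-0.01,0.0118,0.06],[0,0,-0.236],1],[[-0.0096,0.0118,0.09],[0,-0.002,-0.354],1],[[-0.0096,0.0118,0.107],[0,-0.002,-0.372],1],[[-0.0096,0.0118,0.1107],[0,-0.002,-0.372],1]]' | sed -n '2p;4,5p'; python3 - <<'E'
from h import *
go([537.9,-180.1,86],88.7)
E
python3 -m jog '[[[0,0,0.008],[0,0,0],1],[[0,0,0.014],[0,0,0],1],[[0,0,0.018],[0,0,0],1],[[0,0,0.021],[0,0,0],1]]' | sed -n '2p;4,5p';python3 -m jog '[[[0,0,0.001],[0,0,0],1]]' | sed -n '2p;4,5p'
```

```text
tcp_pos: [537.4, -180.1, 102.3]
force: [-0.0, -0.2, -0.6]
gripper_width: 10.9
shift [-0.0007, -0.0, 0.0204] turn [0.0005, -0.001, -0.0018] dist 16.4 deg 0.2
tcp_pos: [537.5, -180.1, 85.6]
force: [-0.3, -0.2, -1.0]
gripper_width: 10.7
tcp_pos: [537.5, -180.1, 84.7]
force: [-0.5, -0.0, -2.1]
gripper_width: 11.2
```

Slot 1 takes this plate with no force on the wrist. I'll seat it, release and go back for the next.

```bash
python3 -m jog '[[[0,0,0.009],[0,0,0],1],[[0,0,0.018],[0,0,0],1],[[0,0,0.027],[0,0,0],1],[[0,0,0.033],[0,0,0],1],[[0,0,0.0355],[0,0,0],1]]' | sed -n '2p;4,5p';python3 -m jog '[[[0,0,0],[0,0,0],1]]' | sed -n '2p;4,5p';  python3 -m jog '[[[0,0,0],[0,0,0],0.3],[[0,0,0],[0,0,0],0.3],[[0,0,-0.02],[0,0,0],0.3],[[0,0,-0.08],[0,0,0],0.3],[[0,-0.03,-0.15],[0,0,0],0.3]]' | sed -n '2p;4,5p'; python3 -m jog '[[[0,-0.05,-0.03],[0,0,0.118],0.3],[[0,-0.1,-0.03],[0,0,0.236],0.3],[[0,-0.15,-0.03],[0,0,0.354],0.3],[[0.01,-0.19,-0.03],[0,0,0.472],0.3],[[0.015,-0.21,-0.03],[0,0,0.59],0.3]]' | sed -n '2p;4,5p'; python3 - <<'E'
from h import *
st(); go([515,-365.5,210],1.5)
E
```

```text
tcp_pos: [537.0, -180.0, 59.5]
force: [-16.6, 1.9, 37.2]
gripper_width: 10.4
tcp_pos: [537.5, -180.0, 60.4]
force: [0.6, 0.3, -1.7]
gripper_width: 10.9
tcp_pos: [537.3, -201.2, 182.1]
force: [0.4, -1.6, 0.6]
gripper_width: 29.9
tcp_pos: [521.0, -371.5, 207.0]
force: [0.8, -0.8, -0.3]
gripper_width: 29.5
20.9 [ 521.  -371.5  207. ] F [ 0.8 -0.8 -0.3] w 29.5 xax [-0.576  0.817  0.001] yax [ 0.817  0.576 -0.004] z [-0.004 -0.001 -1.   ]
shift [0.0105, -0.0018, -0.0037] turn [-0.0027, 0.0, 0.3741] dist 9.0 deg 33.7
```

```bash
python3 -m jog '[[[0.02,-0.02,0],[0,0,0.118],0.3],[[0.038,-0.046,0],[0,0,0.236],0.3],[[0.038,-0.046,0],[-0.0027,0,0.35],0.3],[[0.038,-0.046,0],[-0.0027,0,0.374],0.3],[[0.038,-0.046,0],[-0.0027,0,0.374],0.3]]' | sed -n '2p;4,5p'; python3 - <<'E'
from h import *
s=snap('wrist'); plates(load('wrist'),(0,100,640,250))
st(); go([473.5,-368,68],1.5)
E
```

```text
tcp_pos: [473.9, -367.5, 207.7]
force: [0.7, 0.6, 0.2]
gripper_width: 29.9
[258, 150, 35, 60] center [ 427.4 -368.6] size [34.5 62.5] ang 0.1
[303, 151, 35, 60] center [ 473.2 -368.1] size [34.4 62.5] ang 0.7
[429, 151, 41, 59] center [ 607.5 -363.4] size [37.5 61.8] ang 2.1
21.575 [ 473.9 -367.5  207.5] F [-0.1  1.2  0. ] w 29.5 xax [-0.03  1.    0.  ] yax [1.   0.03 0.  ] z [ 0.  0. -1.]
shift [-0.0006, -0.0006, 0.1743] turn [0.0002, -0.0001, 0.0022] dist 139.5 deg 0.2
```

```bash
python3 -m jog '[[[-0.0006,-0.0006,0.07],[0,0,0],0.3],[[-0.0006,-0.0006,0.13],[0,0,0],0.3],[[-0.0006,-0.0006,0.16],[0,0,0],0.3],[[-0.0006,-0.0006,0.1743],[0,0,0],0.3],[[-0.0006,-0.0006,0.1743],[0,0,0],0.3]]' | sed -n '2p;4,5p'; python3 -m jog '[[[0,0,0],[0,0,0],1],[[0,0,0],[0,0,0],1],[[0,0,0],[0,0,0],1],[[0,0,-0.05],[0,0,0],1],[[0,0,-0.11],[0,0,0],1]]' | sed -n '2p;4,5p'; python3 -m jog '[[[0.03,0.02,-0.045],[0,0,-0.118],1],[[0.1,0.03,-0.045],[0,0,-0.236],1],[[0.17,0.05,-0.045],[0,0,-0.354],1],[[0.24,0.08,-0.045],[0,0,-0.472],1],[[0.288,0.09,-0.045],[0,0,-0.59],1]]' | sed -n '2p;4,5p';  python3 - <<'E'
from h import *
st(); go([539,-136.1,103],88.7)
E
```

```text
tcp_pos: [473.7, -367.7, 67.8]
force: [0.4, 0.0, 0.3]
gripper_width: 30.2
tcp_pos: [472.6, -367.3, 155.7]
force: [-0.2, -1.1, -1.2]
gripper_width: 10.9
tcp_pos: [538.1, -131.3, 192.5]
force: [0.1, -0.3, -0.5]
gripper_width: 10.9
23.45 [ 538.1 -131.3  192.5] F [ 0.1 -0.3 -0.5] w 10.9 xax [-0.823  0.568  0.003] yax [0.568 0.823 0.002] z [-0.001  0.003 -1.   ]
shift [-0.0046, -0.0045, 0.1119] turn [0.0018, -0.0014, -0.37] dist 89.7 deg 33.3
```

```bash
python3 -m jog '[[[-0.0046,-0.0045,0.03],[0,0,-0.118],1],[[-0.0046,-0.0045,0.05],[0,0,-0.236],1],[[-0.0046,-0.0045,0.08],[0.0018,-0.0014,-0.354],1],[[-0.0046,-0.0045,0.108],[0.0018,-0.0014,-0.37],1],[[-0.0046,-0.0045,0.112],[0.0018,-0.0014,-0.37],1]]' | sed -n '2p;4,5p'; python3 - <<'E'
from h import *
go([539,-136.1,86],88.7)
E
python3 -m jog '[[[0,0,0.008],[0,0,0],1],[[0,0,0.014],[0,0,0],1],[[0,0,0.018],[0,0,0],1],[[0,0,0.021],[0,0,0],1]]' | sed -n '2p;4,5p';python3 -m jog '[[[0,0,0.001],[0,0,0],1]]' | sed -n '2p;4,5p'
```

```text
tcp_pos: [537.6, -136.0, 101.1]
force: [0.3, -0.2, -0.6]
gripper_width: 10.8
shift [-0.0018, -0.0001, 0.0188] turn [0.0007, -0.0021, -0.0016] dist 15.1 deg 0.2
tcp_pos: [538.8, -135.4, 89.7]
force: [-15.4, 2.3, 45.7]
gripper_width: 10.4
tcp_pos: [539.3, -135.3, 90.9]
force: [0.5, -0.7, -1.6]
gripper_width: 11.0
```

```bash
python3 -m jog '[[[0.001,0,-0.014],[0,0,0],1],[[0.001,0.054,-0.014],[0,0,0],1],[[0.001,0.054,-0.006],[0,0,0],1],[[0.001,0.054,0.001],[0,0,0],1],[[0.001,0.054,0.006],[0,0,0],1]]' | sed -n '2p;4,5p';python3 -m jog '[[[0,0,0.001],[0,0,0],1]]' | sed -n '2p;4,5p'
```

```text
tcp_pos: [539.7, -92.6, 85.7]
force: [0.6, 2.1, -0.6]
gripper_width: 10.9
tcp_pos: [539.5, -92.6, 84.5]
force: [-0.5, 2.2, 1.0]
gripper_width: 11.0
```

Slot 3 takes it. I'll seat it, release and return for the plate at x = 427.

```bash
python3 -m jog '[[[0,0,0.009],[0,0,0],1],[[0,0,0.018],[0,0,0],1],[[0,0,0.027],[0,0,0],1],[[0,0,0.032],[0,0,0],1],[[0,0,0.035],[0,0,0],1]]' | sed -n '2p;4,5p';python3 -m jog '[[[0,0,0.001],[0,0,0],1]]' | sed -n '2p;4,5p';  python3 -m jog '[[[0,0,0],[0,0,0],0.3],[[0,0,0],[0,0,0],0.3],[[0,0,-0.02],[0,0,0],0.3],[[0,0,-0.08],[0,0,0],0.3],[[0,-0.03,-0.15],[0,0,0],0.3]]' | sed -n '2p;4,5p'; python3 -m jog '[[[0,-0.075,-0.03],[0,0,0.118],0.3],[[0,-0.15,-0.03],[0,0,0.236],0.3],[[0.03,-0.22,-0.03],[0,0,0.354],0.3],[[0.06,-0.28,-0.03],[0,0,0.472],0.3],[[0.1,-0.31,-0.03],[0,0,0.59],0.3]]' | sed -n '2p;4,5p'; python3 - <<'E'
from h import *
st(); go([427.4,-368.6,210],1.5)
E
```

```text
tcp_pos: [538.9, -92.6, 59.3]
force: [-17.4, 1.3, 40.0]
gripper_width: 10.7
tcp_pos: [539.1, -92.6, 59.6]
force: [0.2, 1.6, 0.2]
gripper_width: 10.7
tcp_pos: [538.9, -113.8, 181.4]
force: [1.2, -1.1, 0.7]
gripper_width: 29.8
tcp_pos: [451.8, -363.0, 207.7]
force: [0.8, -0.2, 0.1]
gripper_width: 30.0
27.45 [ 451.8 -363.   207.7] F [ 0.8 -0.2  0.1] w 30.0 xax [-0.574  0.819  0.   ] yax [ 0.819  0.574 -0.007] z [-0.006 -0.004 -1.   ]
shift [0.0118, -0.0289, -0.0027] turn [-0.0047, 0.0013, 0.3722] dist 25.1 deg 33.5
```

```bash
python3 -m jog '[[[0.0118,-0.0289,0],[0,0,0.118],0.3],[[0.0118,-0.0289,0],[0,0,0.236],0.3],[[0.0118,-0.0289,0],[-0.0047,0.001,0.35],0.3],[[0.0118,-0.0289,0],[-0.0047,0.001,0.372],0.3],[[0.0118,-0.0289,0],[-0.0047,0.001,0.372],0.3]]' | sed -n '2p;4,5p'; python3 - <<'E'
from h import *
s=snap('wrist'); plates(load('wrist'),(0,100,640,250))
st(); go([427.4,-368.6,68],1.5);print(np.round(ctrl.get_obs()['joints'],2))
E
```

```text
tcp_pos: [427.6, -368.5, 208.3]
force: [0.9, -0.8, 0.2]
gripper_width: 29.8
[304, 151, 34, 59] center [ 427.6 -368.6] size [33.9 62.1] ang 0.8
[472, 151, 47, 59] center [ 610.  -363.2] size [43.4 61.7] ang 1.7
28.125 [ 427.6 -368.4  208.2] F [-0.5 -0.3 -0.6] w 29.9 xax [-0.029  1.    -0.001] yax [1.    0.029 0.   ] z [ 0.    -0.001 -1.   ]
shift [-0.0001, -0.0003, 0.1752] turn [0.0002, 0.0004, 0.002] dist 140.2 deg 0.2
[ 1.37  0.23 -0.81  1.68  0.17  1.3   0.56]
```

```bash
python3 -m jog '[[[0,-0.0003,0.07],[0,0,0],0.3],[[0,-0.0003,0.13],[0,0,0],0.3],[[0,-0.0003,0.16],[0,0,0],0.3],[[0,-0.0003,0.175],[0,0,0],0.3],[[0,-0.0003,0.175],[0,0,0],0.3]]' | sed -n '2p;4,5p'; python3 -m jog '[[[0,0,0],[0,0,0],1],[[0,0,0],[0,0,0],1],[[0,0,0],[0,0,0],1],[[0,0,-0.05],[0,0,0],1],[[0,0,-0.11],[0,0,0],1]]' | sed -n '2p;4,5p'; python3 -m jog '[[[0.03,0.03,-0.045],[0,0,-0.118],1],[[0.1,0.05,-0.045],[0,0,-0.236],1],[[0.16,0.08,-0.045],[0,0,-0.354],1],[[0.22,0.12,-0.045],[0,0,-0.472],1],[[0.286,0.147,-0.045],[0,0,-0.59],1]]' | sed -n '2p;4,5p';  python3 - <<'E'
from h import *
st(); go([539,-136.1,103],88.7)
E
```

```text
tcp_pos: [427.5, -368.3, 68.0]
force: [0.8, 0.2, 0.0]
gripper_width: 29.6
tcp_pos: [426.5, -367.7, 156.0]
force: [0.7, 0.1, 0.2]
gripper_width: 10.6
tcp_pos: [537.7, -134.4, 192.4]
force: [0.2, -0.5, -1.1]
gripper_width: 10.7
30.0 [ 537.7 -134.4  192.4] F [ 0.2 -0.5 -1.1] w 10.7 xax [-0.821  0.572  0.002] yax [0.572 0.821 0.001] z [-0.001  0.002 -1.   ]
shift [-0.0027, -0.0009, 0.1117] turn [0.0008, -0.0011, -0.3729] dist 89.4 deg 33.6
```

```bash
python3 -m jog '[[[-0.0027,-0.0009,0.03],[0,0,-0.118],1],[[-0.0027,-0.0009,0.05],[0,0,-0.236],1],[[-0.0027,-0.0009,0.08],[0.0008,-0.001,-0.354],1],[[-0.0027,-0.0009,0.108],[0.0008,-0.001,-0.373],1],[[-0.0027,-0.0009,0.111],[0.0008,-0.001,-0.373],1]]' | sed -n '2p;4,5p'; python3 - <<'E'
from h import *
go([539,-136.1,86],88.7)
E
python3 -m jog '[[[0,0,0.008],[0,0,0],1],[[0,0,0.014],[0,0,0],1],[[0,0,0.018],[0,0,0],1],[[0,0,0.021],[0,0,0],1]]' | sed -n '2p;4,5p';python3 -m jog '[[[0,0,0.001],[0,0,0],1]]' | sed -n '2p;4,5p'
```

```text
tcp_pos: [537.5, -136.0, 101.7]
force: [0.9, 0.3, -0.5]
gripper_width: 10.7
shift [-0.002, -0.0001, 0.0196] turn [0.0008, -0.0023, -0.0015] dist 15.8 deg 0.3
tcp_pos: [538.3, -136.1, 91.3]
force: [-19.6, 1.9, 54.3]
gripper_width: 11.0
tcp_pos: [539.6, -136.3, 92.8]
force: [0.0, -0.5, -0.7]
gripper_width: 11.0
```

```bash
python3 -m jog '[[[0,0,-0.07],[0,0,0],1],[[0.001,0.03,-0.085],[0,0,0],1],[[0.001,0.1,-0.085],[0,0,0],1],[[0.001,0.165,-0.085],[0,0,0],1],[[0.001,0.165,-0.06],[0,0,0],1]]' | sed -n '2p;4,5p'; python3 - <<'E'
from h import *
go([542,-4.1,101],88.7)
E
```

```text
tcp_pos: [542.9, 2.7, 141.4]
force: [0.1, -1.0, -1.0]
gripper_width: 10.7
shift [0.0011, -0.0083, 0.0505] turn [-0.0027, 0.0009, 0.003] dist 40.9 deg 0.4
```

```bash
python3 -m jog '[[[0.0011,-0.0083,0.02],[0,0,0],1],[[0.0011,-0.0083,0.046],[0,0,0.003],1],[[0.0011,-0.0083,0.0505],[-0.0027,0.001,0.003],1],[[0.0011,-0.0083,0.0505],[-0.0027,0.001,0.003],1]]' | sed -n '2p;4,5p'; python3 - <<'E'
from h import *
go([542,-4.1,86],88.7)
E
python3 -m jog '[[[0,0,0.008],[0,0,0],1],[[0,0,0.012],[0,0,0],1],[[0,0,0.016],[0,0,0],1],[[0,0,0.019],[0,0,0],1]]' | sed -n '2p;4,5p';python3 -m jog '[[[0,0,0.001],[0,0,0],1]]' | sed -n '2p;4,5p'
```

```text
tcp_pos: [541.9, -4.8, 100.6]
force: [-0.2, 0.1, -1.3]
gripper_width: 10.5
shift [-0.0001, 0.0008, 0.0182] turn [0.0005, -0.0006, -0.0009] dist 14.6 deg 0.1
tcp_pos: [542.0, -4.6, 85.3]
force: [0.8, 0.5, -0.6]
gripper_width: 10.7
tcp_pos: [541.8, -4.6, 84.3]
force: [0.5, 0.0, -1.0]
gripper_width: 11.0
```

```bash
python3 -m jog '[[[0,0,0.009],[0,0,0],1],[[0,0,0.018],[0,0,0],1],[[0,0,0.027],[0,0,0],1],[[0,0,0.032],[0,0,0],1],[[0,0,0.035],[0,0,0],1]]' | sed -n '2p;4,5p';python3 -m jog '[[[0,0,0.001],[0,0,0],1]]' | sed -n '2p;4,5p';  python3 -m jog '[[[0,0,0],[0,0,0],0.5],[[0,0,0],[0,0,0],0.5],[[0,0,-0.02],[0,0,0],0.5],[[0,0,-0.08],[0,0,0],0.5],[[0,-0.03,-0.15],[0,0,0],0.3]]' | sed -n '2p;4,5p'; python3 -m jog '[[[0,-0.075,-0.03],[0,0,0.118],0.3],[[0,-0.15,-0.03],[0,0,0.236],0.3],[[0,-0.22,-0.03],[0,0,0.354],0.3],[[-0.02,-0.3,-0.03],[0,0,0.472],0.3],[[-0.05,-0.37,-0.03],[0,0,0.59],0.3]]' | sed -n '2p;4,5p'; python3 - <<'E'
from h import *
st(); go([606.3,-363.7,210],1.5)
E
```

```text
tcp_pos: [541.3, -4.6, 59.3]
force: [-17.2, -3.3, 42.0]
gripper_width: 10.8
tcp_pos: [541.7, -4.5, 59.7]
force: [-0.0, -0.3, -0.3]
gripper_width: 10.8
tcp_pos: [541.1, -25.9, 181.5]
force: [0.8, -0.9, 0.5]
gripper_width: 29.8
tcp_pos: [574.6, -323.9, 207.4]
force: [0.7, 0.3, 1.0]
gripper_width: 29.9
35.0 [ 574.6 -323.9  207.4] F [0.7 0.3 1. ] w 29.9 xax [-0.579  0.816 -0.001] yax [ 0.816  0.579 -0.005] z [-0.003 -0.004 -1.   ]
shift [-0.0635, 0.0035, -0.0032] turn [-0.0027, 0.0015, 0.3762] dist 51.0 deg 33.9
```

```bash
python3 -m jog '[[[-0.0635,0.0035,0],[0,0,0.118],0.3],[[-0.0635,0.0035,0],[0,0,0.236],0.3],[[-0.0635,0.0035,0],[-0.0027,0.0015,0.354],0.3],[[-0.0635,0.0035,0],[-0.0027,0.0015,0.376],0.3],[[-0.0635,0.0035,0],[-0.0027,0.0015,0.376],0.3]]' | sed -n '2p;4,5p'; python3 - <<'E'
from h import *
s=snap('wrist','w6.png'); plates(load('wrist'),(0,80,640,250))
st(); go([606.3,-363.7,68],1.5)
E
```

```text
tcp_pos: [606.3, -363.6, 208.0]
force: [-0.3, -0.2, -0.4]
gripper_width: 29.9
[304, 151, 34, 59] center [ 606.6 -363.6] size [34. 62.] ang 2.3
35.675 [ 606.3 -363.6  207.9] F [0.8 0.  0.2] w 30.0 xax [-0.029  1.    -0.   ] yax [1.    0.029 0.   ] z [ 0. -0. -1.]
shift [-0.0001, -0.0, 0.1749] turn [0.0002, 0.0001, 0.0018] dist 139.9 deg 0.2
```

View pics/w6.png

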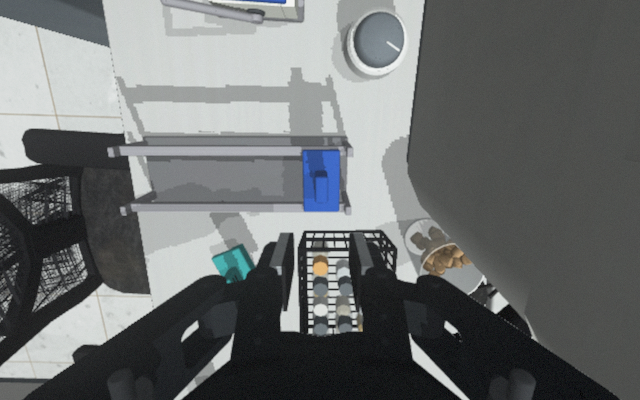

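```bash
python3 -m jog '[[[0,0,0.07],[0,0,0],0.3],[[0,0,0.13],[0,0,0],0.3],[[0,0,0.16],[0,0,0],0.3],[[0,0,0.175],[0,0,0],0.3],[[0,0,0.175],[0,0,0],0.3]]' | sed -n '2p;4,5p'; python3 -m jog '[[[0,0,0],[0,0,0],1],[[0,0,0],[0,0,0],1],[[0,0,0],[0,0,0],1],[[0,0,-0.05],[0,0,0],1],[[0,0,-0.11],[0,0,0],1]]' | sed -n '2p;4,5p'; python3 -m jog '[[[0.03,-0.01,-0.045],[0,0,-0.118],1],[[0.1,-0.03,-0.045],[0,0,-0.236],1],[[0.17,-0.05,-0.045],[0,0,-0.354],1],[[0.24,-0.07,-0.045],[0,0,-0.472],1],[[0.287,-0.075,-0.045],[0,0,-0.59],1]]' | sed -n '2p;4,5p';  python3 - <<'E'
from h import *
st(); go([539,-136.1,103],88.7)
E
```

```text
tcp_pos: [606.2, -363.5, 67.7]
force: [-0.1, 0.8, 1.4]
gripper_width: 29.6
tcp_pos: [605.0, -363.3, 155.2]
force: [-0.3, -0.2, -0.5]
gripper_width: 11.0
tcp_pos: [536.9, -132.7, 191.7]
force: [-0.1, -0.3, -0.2]
gripper_width: 10.8
37.55 [ 536.9 -132.7  191.7] F [-0.1 -0.3 -0.2] w 10.8 xax [-0.822  0.569  0.004] yax [ 0.569  0.822 -0.002] z [-0.004  0.001 -1.   ]
shift [-0.005, -0.0018, 0.1108] turn [-0.0005, -0.0027, -0.3711] dist 88.8 deg 33.4
```

```bash
python3 -m jog '[[[-0.005,-0.0018,0.03],[0,0,-0.118],1],[[-0.005,-0.0018,0.05],[0,0,-0.236],1],[[-0.005,-0.0018,0.08],[0,-0.0027,-0.354],1],[[-0.005,-0.0018,0.107],[0,-0.0027,-0.371],1],[[-0.005,-0.0018,0.1105],[0,-0.0027,-0.371],1]]' | sed -n '2p;4,5p'; python3 - <<'E'
from h import *
go([539,-136.1,86],88.7)
E
python3 -m jog '[[[-0.001,0,0.008],[0,0,0],1],[[-0.001,0,0.014],[0,0,0],1],[[-0.001,0,0.018],[0,0,0],1],[[-0.001,0,0.021],[0,0,0],1]]' | sed -n '2p;4,5p';python3 -m jog '[[[0,0,0.001],[0,0,0],1]]' | sed -n '2p;4,5p'
```

```text
tcp_pos: [537.6, -136.0, 101.5]
force: [-0.3, -0.5, -0.5]
gripper_width: 10.4
shift [-0.0018, -0.0001, 0.0194] turn [0.0002, -0.0021, -0.0017] dist 15.6 deg 0.2
tcp_pos: [538.6, -136.1, 84.9]
force: [-0.2, 1.3, -0.6]
gripper_width: 10.5
tcp_pos: [538.6, -136.1, 84.0]
force: [-0.2, 0.0, -0.4]
gripper_width: 10.9
```

```bash
python3 -m jog '[[[0,0,0.009],[0,0,0],1],[[0,0,0.018],[0,0,0],1],[[0,0,0.026],[0,0,0],1],[[0,0,0.031],[0,0,0],1],[[0,0,0.0345],[0,0,0],1]]' | sed -n '2p;4,5p';python3 -m jog '[[[0,0,0.001],[0,0,0],1]]' | sed -n '2p;4,5p';  python3 -m jog '[[[0,0,0],[0,0,0],0.3],[[0,0,0],[0,0,0],0.3],[[0,0,-0.02],[0,0,0],0.3],[[0,0,-0.08],[0,0,0],0.3],[[0.04,0.055,-0.15],[0,0,0],1]]' | sed -n '2p;4,5p'; python3 -m jog '[[[0.06,0,-0.05],[0,0,0],1],[[0.1,0,-0.05],[0,0,0],1],[[0.1,0,-0.05],[0,0,0],1]]' | sed -n '2p;4,5p'; python3 - <<'E'
from h import *
st(); print(np.round(ctrl.get_obs()['joints'],2)); snap('wrist','w7.png')
E
```

```text
tcp_pos: [538.1, -136.0, 59.5]
force: [-17.3, 0.3, 43.2]
gripper_width: 11.0
tcp_pos: [538.7, -136.0, 60.0]
force: [0.0, -0.1, -0.7]
gripper_width: 10.7
tcp_pos: [516.0, -101.9, 171.2]
force: [0.6, -0.7, 1.5]
gripper_width: 13.0
tcp_pos: [435.4, -99.9, 212.5]
force: [-0.4, 0.2, -0.3]
gripper_width: -0.1
40.55 [435.4 -99.9 212.5] F [-0.4  0.2 -0.3] w -0.1 xax [-0.999  0.032  0.003] yax [ 0.032  0.999 -0.01 ] z [-0.003 -0.01  -1.   ]
[ 1.52 -0.21 -1.21  1.92 -0.19  1.3   1.91]
```

View pics/w7.png

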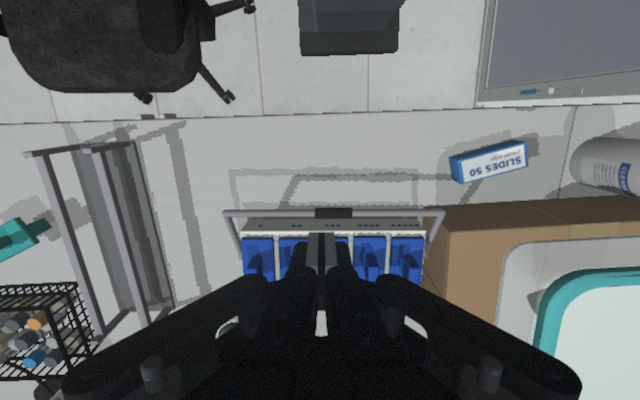

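The five plates are in the rack. The bail is open with its bar at about (334,213), and the bystanders are undisturbed. Next I'll go down on the robot side of the bar and push it upright.

```bash
python3 -m jog '[[[0,0.01,0.07],[0,0,0],1],[[0,0.01,0.13],[0,0,0],1],[[0,0.01,0.18],[0,0,0],1],[[0,0.01,0.2],[0,0,0],1],[[0,0.01,0.2],[0,0,0],1]]' | sed -n '2p;4,5p'; python3 - <<'E'
from h import *
st(); s=load('wrist'); print(back(s,334,213,65).round(0)); go([455,-92,50],88.7)
E
```

```text
tcp_pos: [434.1, -92.0, 51.4]
force: [-0.5, 0.2, 0.2]
gripper_width: -0.1
41.225 [434.1 -92.   51.4] F [-0.5  0.2  0.2] w -0.1 xax [-1.     0.03   0.005] yax [ 0.03   1.    -0.006] z [-0.006 -0.006 -1.   ]
[471. -89.  65.]
shift [-0.0261, 0.0008, 0.0016] turn [-0.0036, -0.0034, -0.0049] dist 20.9 deg 0.6
```

```bash
python3 -m jog '[[[-0.025,0,0],[0,0,0],1],[[-0.034,0,-0.013],[0,0,0],1],[[-0.0475,0,-0.028],[0,0,0],1],[[-0.0625,0,-0.038],[0,0,0],1],[[-0.076,0,-0.0445],[0,0,0],1]]' | sed -n '2p;4p'; python3 -m jog '[[[-0.011,0,-0.005],[0,0,0],1],[[-0.02,0,-0.008],[0,0,0],1],[[-0.025,0,-0.01],[0,0,0],1]]'| sed -n '2p;4p'; python3 - <<'E'
from h import *
go([523,-92,93],88.7)
E
```

```text
tcp_pos: [495.6, -93.9, 88.4]
force: [-2.5, 0.6, 2.4]
tcp_pos: [516.0, -94.5, 96.3]
force: [-1.1, -0.6, -1.8]
shift [-0.0086, 0.0034, 0.0041] turn [-0.0043, -0.0034, -0.0052] dist 8.1 deg 0.7
```

```bash
python3 -m jog '[[[-0.004,0.001,0.003],[0,0,0],1],[[-0.0075,0.001,0.003],[0,0,0],1],[[-0.0085,0.001,0.003],[0,0,0],1],[[-0.0085,0.001,0.003],[0,0,0],1]]'| sed -n '2p;4p'; python3 -m jog '[[[-0.0015,0,0],[0,0,0],1],[[-0.0025,0,0],[0,0,0],1],[[-0.0025,0,0],[0,0,0],1]]'| sed -n '2p;4p'
```

```text
tcp_pos: [522.6, -93.7, 93.7]
force: [-2.9, 1.3, 0.2]
tcp_pos: [522.7, -93.7, 93.5]
force: [-7.7, 0.8, 5.3]
```

```bash
python3 -m jog '[[[-0.004,0,0],[0,0,0],1],[[-0.004,0,0],[0,0,0],1]]'| sed -n '2p;4p'; python3 -m jog '[[[0.015,0,0],[0,0,0],1],[[0.05,0,-0.02],[0,0,0],1],[[0.08,0,-0.1],[0,0,0],1],[[0.08,0,-0.16],[0,0,0],1],[[0.08,0.05,-0.2],[0,0,0],1]]'| sed -n '2p;4p'; python3 - <<'E'
from h import *
st(); snap('wrist','w8.png'); snap('top','t8.png',(225,150,425,250),4)
E
```

```text
tcp_pos: [522.7, -93.8, 93.1]
force: [-11.1, 1.2, 8.6]
tcp_pos: [463.9, -53.7, 255.9]
force: [-0.3, -0.2, 0.7]
43.975 [463.9 -53.7 255.9] F [-0.3 -0.2  0.7] w 0.3 xax [-0.999  0.038  0.014] yax [ 0.037  0.999 -0.011] z [-0.014 -0.011 -1.   ]
```

View pics/w8.png

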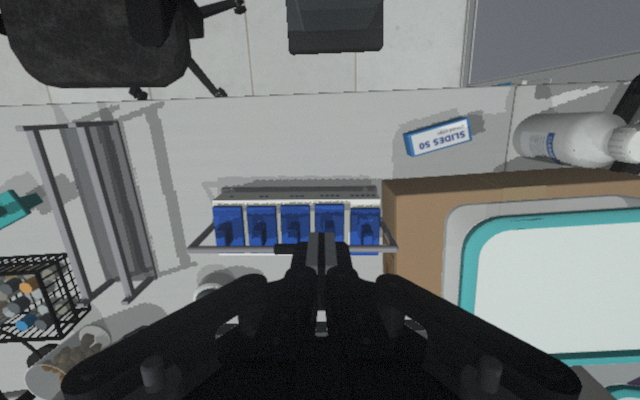

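```bash
python3 -m jog '[[[0.05,0.07,-0.02],[0,0,0],1],[[0.07,0.14,-0.02],[0,0,0],1],[[0.07,0.2,-0.02],[0,0,0],1],[[0.07,0.25,-0.02],[0,0,0],1]]'| sed -n '2p;4p'; python3 - <<'E'
from h import *
s=load('wrist'); print(back(s,285,249,105).round(0), back(s,205,247.5,105).round(0))
snap('wrist','w9.png',(0,140,260,340),3); snap('top','t9.png',(165,150,365,250),4)
E
```

```text
tcp_pos: [414.8, 158.3, 270.1]
force: [1.0, -0.4, 0.1]
[ 541. -100.  105.] [ 536. -190.  105.]
```

View pics/w9.png

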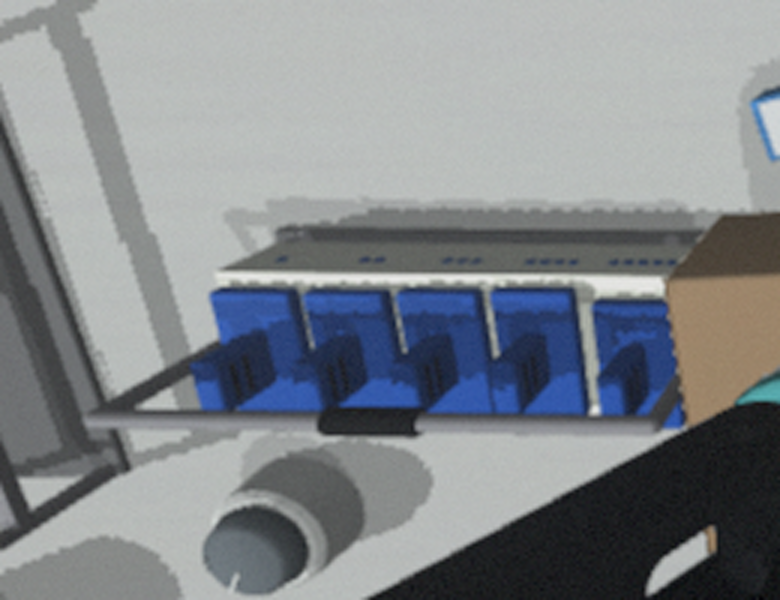

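View pics/t9.png

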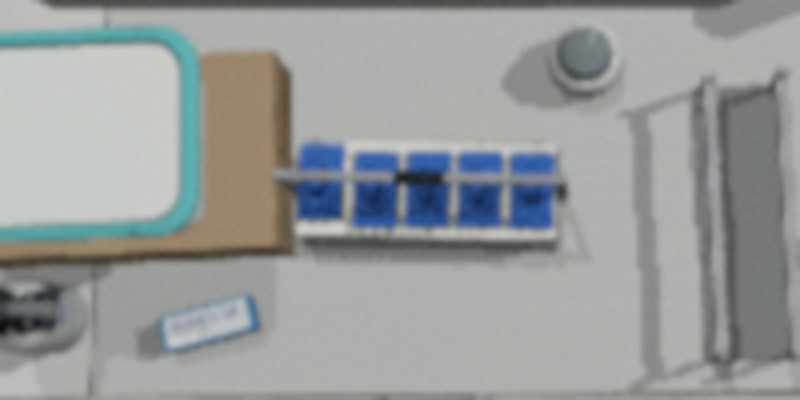

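The bail stands upright (bar back-projected to x about 541, as expected). The slot 5 plate looks offset from the others in the top view, so I'll measure it in several views.

```bash
python3 - <<'E'
from h import *
def comp(s,box,z,er=2):
    m=blue(s); k=np.zeros_like(m); k[box[1]:box[3],box[0]:box[2]]=1; m=cv2.erode(m*k,np.ones((er,er),np.uint8))
    n,l,stt,_=cv2.connectedComponentsWithStats(m)
    for i in range(1,n):
        if stt[i][4]<60: continue
        p=np.argwhere(l==i)[:,::-1]; P=np.array([back(s,u,v,z)[:2] for u,v in p])
        print(stt[i].tolist(),'x',P[:,0].min().round(1),P[:,0].max().round(1),'y',P[:,1].min().round(1),P[:,1].max().round(1))
o=ctrl.get_obs(); Rt=Rn.from_quat(o['tool_rot']).as_matrix(); s=load('wrist')
Rc=s['R']@Rt; tc=s['t']+s['R']@np.array(o['tcp_pos'])   # cam = Rc*tool + tc
print('w9');comp(s,(60,220,235,290),53)
print('top');comp(load('top'),(235,180,310,210),53,1)
def fake(png,tcp,x,y,z):
    R0=np.array([x,y,z]).T; R=Rc@R0.T; return dict(im=cv2.imread('pics/'+png),K=s['K'],R=R,t=tc-R@np.array(tcp))
w7=fake('w7.png',[435.4,-99.9,212.5],[-.999,.032,.003],[.032,.999,-.01],[-.003,-.01,-1])
w8=fake('w8.png',[463.9,-53.7,255.9],[-.999,.038,.014],[.037,.999,-.011],[-.014,-.011,-1])
print('w7');comp(w7,(230,225,430,300),53)
print('w8');comp(w8,(205,195,390,250),53)
E
```

```text
w9
[134, 237, 62, 41, 1425] x 506.8 569.9 y -108.4 -29.6
[72, 238, 36, 39, 646] x 506.5 566.8 y -196.8 -156.7
[103, 238, 38, 38, 636] x 507.1 565.7 y -151.8 -108.7
[199, 242, 26, 36, 455] x 514.9 570.2 y -18.8 14.6
[66, 265, 10, 12, 69] x 548.3 566.3 y -215.0 -205.2
[201, 266, 8, 12, 84] x 552.2 570.1 y -21.0 -10.5
top
[240, 196, 10, 8, 77] x 516.9 540.9 y -16.9 13.8
[254, 196, 10, 10, 83] x 509.8 540.6 y -63.9 -33.6
[267, 196, 9, 10, 74] x 509.5 540.3 y -104.1 -77.2
[280, 197, 9, 9, 71] x 509.2 536.6 y -147.6 -120.8
[293, 197, 10, 9, 65] x 508.9 536.3 y -194.7 -164.4
w7
[354, 237, 32, 46, 1136] x 506.2 565.7 y -71.4 -35.3
[280, 239, 28, 40, 420] x 505.5 556.5 y -158.5 -125.2
[391, 238, 33, 47, 1106] x 508.5 570.2 y -27.8 8.2
[242, 240, 33, 43, 899] x 504.9 561.6 y -202.1 -165.7
w8
[316, 205, 28, 37, 653] x 506.4 557.4 y -69.9 -35.3
[248, 207, 29, 39, 774] x 505.6 559.5 y -158.3 -122.9
[282, 206, 28, 38, 803] x 506.7 557.9 y -115.4 -79.7
[214, 208, 30, 38, 641] x 505.0 558.0 y -201.8 -166.0
[352, 209, 28, 36, 798] x 514.4 563.5 y -24.7 10.3
[217, 232, 9, 14, 83] x 538.1 557.1 y -202.3 -191.7
```

```bash
python3 - <<'E'
from h import *
go([450,-55,180],90)
E
python3 -m jog '[[[0,-0.078,0],[0,0,0],1],[[-0.02,-0.15,0],[0,0,0],1],[[-0.04,-0.22,0.03],[0,0,0],1],[[-0.044,-0.265,0.08],[0,0,0],1],[[-0.044,-0.265,0.112],[0,0,0],1]]'| sed -n '2p;4p'; python3 - <<'E'
from h import *
st(); s=snap('wrist','a1.png'); np.savez('a1.npz',**load('wrist'))
E
python3 -m jog '[[[0,-0.075,0],[0,0,0],1],[[0,-0.1,0],[0,0,0],1],[[0,-0.1,0],[0,0,0],1]]'| sed -n '2p;4p'; python3 - <<'E'
from h import *
st(); s=snap('wrist','a2.png'); np.savez('a2.npz',**load('wrist'))
a=np.load('a1.npz'); b=np.load('a2.npz')
def crop(s):
    u,v=proj(s,[530,-20,53]); print(u,v)
    u=int(min(max(u,75),560));v=int(v); c=s['im'][max(v-60,0):v+50,u-75:u+75]; print('off',u-75,max(v-60,0)); return cv2.resize(c,(600,int(c.shape[0]*4)),interpolation=cv2.INTER_CUBIC)
A,B=crop(a),crop(b); h=min(len(A),len(B)); cv2.imwrite('pics/ab.png',cv2.resize(np.hstack([A[:h],B[:h]]),(800,int(h*800/1200)),interpolation=cv2.INTER_AREA) if False else cv2.resize(np.vstack([A[:h],B[:h]]),(410,600),interpolation=cv2.INTER_AREA))
E
```

```text
shift [-0.0489, -0.2691, 0.1165] turn [-0.0096, -0.0057, -0.0085] dist 237.9 deg 1.3
tcp_pos: [445.1, -55.8, 181.1]
force: [-0.4, 1.2, -0.7]
45.3 [445.1 -55.8 181.1] F [-0.4  1.2 -0.7] w -0.2 xax [-1.    0.02  0.01] yax [ 0.02   1.    -0.015] z [-0.011 -0.015 -1.   ]
tcp_pos: [441.9, -135.0, 179.7]
force: [-0.4, 0.4, -0.5]
45.725 [ 441.9 -135.   179.7] F [-0.4  0.4 -0.5] w -0.1 xax [-1.     0.02   0.014] yax [ 0.02   1.    -0.013] z [-0.014 -0.012 -1.   ]
358.72443595889325 263.8001562427834
off 283 203
434.1496630349382 266.818410378639
off 359 206
```

```bash
python3 - <<'E'
from h import *
o=[]
for f in('a1','a2'):
    s=np.load(f+'.npz'); u,v=proj(s,[522,-20,53]); u=int(u);v=int(v); print(f,u-50,v-40,(-s['R'].T@s['t']).round(1))
    o.append(cv2.resize(s['im'][v-40:v+60,u-50:u+50],(400,400),interpolation=cv2.INTER_CUBIC))
cv2.imwrite('pics/ab2.png',np.hstack(o))
E
```

```text
a1 308 216 [373.6 -53.2 325.2]
a2 384 219 [ 370.9 -132.7  324.1]
```

View pics/ab2.png

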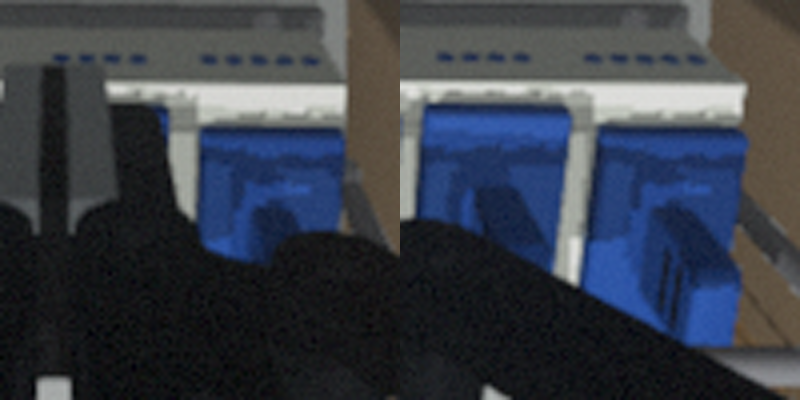

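```bash
python3 - <<'E'
from h import *
a,b=np.load('a1.npz'),np.load('a2.npz')
def tri(p,q):
    Pa=a['K']@np.c_[a['R'],a['t']];Pb=b['K']@np.c_[b['R'],b['t']]
    X=cv2.triangulatePoints(Pa,Pb,np.array(p,float).reshape(2,1),np.array(q,float).reshape(2,1));return (X[:3]/X[3]).ravel().round(1)
fa=lambda x,y:((x+.5)/4+308-.5,(y+.5)/4+216-.5); fb=lambda x,y:((x-400+.5)/4+384-.5,(y+.5)/4+219-.5)
print('p5 right',tri(fa(342,131),fb(745,133)),'left',tri(fa(203,129),fb(598,130)))
print('p4 right',tri(fa(166,108),fb(570,110)),'rack corner',tri(fa(345,82),fb(745,84)),'rack corner2',)
print('at z53: p5 L',back(b,*fb(598,130),53).round(1),'R',back(b,*fb(745,133),53).round(1),'p4 L',back(b,*fb(427,107),53).round(1),'R',back(b,*fb(570,110),53).round(1))
print('pred p5 far-left for z53?')
E
```

```text
p5 right [513.1  15.5  52.4] left [515.2 -19.9  46.1]
p4 right [505.6 -30.4  53. ] rack corner [502.1  17.1  46.3] rack corner2
at z53: p5 L [511.8 -22.7  53. ] R [513.1  15.2  53. ] p4 L [504.6 -67.   53. ] R [506.  -30.3  53. ]
pred p5 far-left for z53?
```

Triangulated, plate 5's near flange edge is at rack level and its width reads 38 mm. It has slid about 7 mm along its slot, within the slack. I'll check that the far half is down too with a light touch of the shut fingers behind the upright bail.

```bash
python3 -m jog '[[[0,0,-0.06],[0,0,0],1],[[-0.05,0.05,-0.06],[0,0,0],1],[[-0.1,0.11,-0.06],[0,0,0],1],[[-0.14,0.155,-0.06],[0,0,0],1],[[-0.155,0.164,-0.06],[0,0,0],1]]'| sed -n '2p;4p'; python3 - <<'E'
from h import *
st(); go([566,-4,90],88.7)
E
```

```text
tcp_pos: [570.1, 2.3, 225.1]
force: [-0.8, 0.1, -0.2]
46.4 [570.1   2.3 225.1] F [-0.8  0.1 -0.2] w 0.5 xax [-1.     0.009  0.013] yax [ 0.009  1.    -0.009] z [-0.013 -0.009 -1.   ]
shift [0.0029, -0.0064, 0.169] turn [-0.0059, -0.008, 0.0085] dist 135.3 deg 1.2
```

```bash
python3 -m jog '[[[0.003,-0.0064,0.05],[-0.006,-0.008,0.0085],1],[[0.003,-0.0064,0.12],[-0.006,-0.008,0.0085],1],[[0.003,-0.0064,0.16],[-0.006,-0.008,0.0085],1],[[0.003,-0.0064,0.175],[-0.006,-0.008,0.0085],1],[[0.003,-0.0064,0.175],[-0.006,-0.008,0.0085],1]]'| sed -n '2p;4p'; python3 -m jog '[[[0,0,0.012],[0,0,0],1],[[0,0,0.022],[0,0,0],1],[[0,0,0.026],[0,0,0],1],[[0,0,0.029],[0,0,0],1]]'| sed -n '2p;4p'
```

```text
tcp_pos: [565.9, -3.9, 85.7]
force: [-0.3, -0.5, 0.2]
tcp_pos: [566.0, -3.9, 62.4]
force: [0.8, 0.1, 0.2]
```

```bash
python3 -m jog '[[[0,0,0.004],[0,0,0],1],[[0,0,0.007],[0,0,0],1],[[0,0,0.009],[0,0,0],1],[[0,0,0.01],[0,0,0],1]]'| sed -n '2p;4p'; python3 -m jog '[[[0,0,0.001],[0,0,0],1],[[0,0,0.0025],[0,0,0],1],[[0,0,0.0025],[0,0,0],1]]'| sed -n '2p;4p'
```

```text
tcp_pos: [565.9, -3.9, 54.3]
force: [0.9, -1.4, 0.8]
tcp_pos: [565.9, -3.9, 53.1]
force: [-2.4, 0.3, 6.4]
```

Contact came at z = 53.1, exactly flange-top level for a seated plate, so it is flat. I'll retreat, check the bail numerically and hand in.

```bash
python3 -m jog '[[[0,0,-0.03],[0,0,0],1],[[0,0,-0.1],[0,0,0],1],[[0,0,-0.18],[0,0,0],1],[[0.03,0,-0.24],[0,0,0],1],[[0.1,0.03,-0.25],[0,0,0],1]]'| sed -n '2p;4p'; python3 -m jog '[[[0.04,0.07,-0.01],[0,0,0],1],[[0.04,0.14,-0.01],[0,0,0],1],[[0.04,0.2,-0.01],[0,0,0],1],[[0.04,0.25,-0.01],[0,0,0],1],[[0.04,0.25,-0.01],[0,0,0],1]]'| sed -n '2p;4p'; python3 - <<'E'
from h import *
old=cv2.imread('pics/t9.png'); snap('top','t10.png',(165,150,365,250),4); new=cv2.imread('pics/t10.png')
d=cv2.absdiff(old,new).max(2)>40; n,l,s,_=cv2.connectedComponentsWithStats(d.astype(np.uint8))
print([x.tolist() for x in s[1:] if x[4]>60])
im=load('top')['im']; g=cv2.cvtColor(im,cv2.COLOR_BGR2GRAY)
r=[(u,v) for v in range(185,206) for u in range(266,276) if g[v,u]<45]; r=np.mean(r,0); print('sleeve',r,back(load('top'),*r,105).round(1))
print(ctrl.hand_in()); st()
E
```

```text
tcp_pos: [489.0, 21.5, 256.7]
force: [-1.7, 0.7, 2.0]
tcp_pos: [460.3, 226.1, 264.9]
force: [-0.7, 0.4, -0.4]
[[300, 141, 45, 14, 555], [297, 218, 47, 17, 571], [0, 288, 59, 48, 2487]]
sleeve [270.57142857 195.14285714] [534.6 -94.6 105. ]
the job is handed in; nothing more can be done
None
the job is handed in; nothing more can be done
```

I swung the bail open to its stop and filed all five plates in the rack. I then swung the bail back upright to its stop and handed the job in at about 48 s of the 210 s allowed.

**Where each plate went**, by its position on the stand (x, near to far):

| Stand position | Slot | Basis |
|---|---|---|
| x 427 | 5 | refused by slot 2; 3 and 4 were already filled |
| x 473 | 3 | refused by slot 2; 1 was already filled |
| x 515 | 4 | refused by slots 1, 2 and 3 |
| x 560 | 1 | went straight in |
| x 606 | 2 | 1 was already filled; went straight in |

I skipped slots that were already filled. With one plate of each thickness, this is the only way all five can fit.

**Last checks:**
- **Seating:** every plate bottomed at the same height, TCP z about 59.3 mm with 37–43 N.
- **Bail:** it stalled against its stop at 11 N. The wrist camera put the bar at x 541 against the expected 540. A rough reading from the top camera gave 535, which disagrees a little and is probably pixel error.
- **Slot 5 plate:** while I was closing the bail, or just after, it appeared to slide about 7 mm along its slot. A light touch of the fingers on its far half met the flange at z 53.1, the seated height.
- **One unconfirmed point:** comparing top images from before and after that touch, the plate's edges moved a few mm. It either settled or slid back, and I had no pictures left to view it again.
- **Bystanders:** the timer and slide box showed no change between the last two top pictures. The only other change was at the picture edge by the bottle, where the gripper was in view. I never went near the bottle.

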